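# Load the dead-weight moulding press

## Task

Set up the moulding press for the next impression: first thread all the loose spacer rings onto the plain spindle, widest at the bottom and narrowing upwards, each lying flat and fully home. Then slide all the slotted masses onto the weight hanger's stem so that they lie flat, centred on the pan, with their slots spread evenly around the stem so that no two slots line up. Last, throw the release lever fully over, away from the robot, and leave the dispenser gun, the carton and the jar where they are.

Things in the scene. Friction and masses are not known exactly. Their poses are not given: they have to be found in the camera images.
- spindle_foot (a point): Press (fixed, grey base plate 110 x 390 mm, 12 mm thick, lying on the bench; its place and yaw vary): foot of the spindle's axis, on the plate's top face (12 mm above the bench). z up; the plate's length runs along y and the spindle and hanger stand on its long centre line, the spindle 130 mm from the plate's middle towards +y. The spindle is a plain vertical steel pin, 16 mm in diameter, 60 mm tall above this point, its last 8 mm a cone that narrows to 8 mm.
- pan_top (a point): Weight hanger of the press: centre of the upper face of its round pan (66 mm in diameter, 18 mm above the bench), 150 mm from the spindle foot towards the press's -y; same axes as the spindle foot. From the pan rises a steel stem 9 mm in diameter; a knob 24 mm in diameter sits on the stem from 50 to 58 mm above this point, so slotted masses go on only sideways, below the knob.
- lever_tip (a point): Centre of the black ball (26 mm in diameter) at the tip of the release lever, a steel rod 10 mm thick that pivots 127 mm from the pan centre towards the press's -y, 34 mm above the bench (16 mm above pan_top); the ball is 80 mm from the pivot. Under the pivot is a fixed block 70 mm (press x) by 50 mm (press y), its top 37 mm above the bench.
- lever (a joint): Release lever, hinge, rad: 0 leaning 29 degrees towards the press's -x (the robot's side), 1.0 thrown fully over, leaning 29 degrees towards the press's +x; it stays where it is left; under 2 N at the ball moves it.
- ring64_c (a point): Plain aluminium spacer ring, 64 mm outer diameter, 13 mm thick, bore 20 mm, lying flat at the start; may be absent. Point at its centre (half-way up, in the bore); z along the bore.
- ring56_c (a point): Plain aluminium spacer ring, 56 mm outer diameter, 13 mm thick, bore 20 mm, lying flat at the start; may be absent. Point at its centre (half-way up, in the bore); z along the bore.
- ring48_c (a point): Plain aluminium spacer ring, 48 mm outer diameter, 13 mm thick, bore 20 mm, lying flat at the start; may be absent. Point at its centre (half-way up, in the bore); z along the bore.
- ring40_c (a point): Plain aluminium spacer ring, 40 mm outer diameter, 13 mm thick, bore 20 mm, lying flat at the start; may be absent. Point at its centre (half-way up, in the bore); z along the bore.
- massA_c (a point): Round slotted steel mass, 64 mm in diameter, 12 mm thick, with one 14 mm wide slot from the rim to 7 mm past the centre, about 0.25 kg (0.2 to 0.32); the masses are all alike; may be absent. Lying flat at the start. Point at the disc's centre (half-way up, where the stem stands when it is home); x from the centre along the slot to its mouth, z across the disc.
- massA_mouth (a point): Mouth of the slot of massA: at the rim, 32 mm from massA_c along its x.
- massB_c (a point): Round slotted steel mass, 64 mm in diameter, 12 mm thick, with one 14 mm wide slot from the rim to 7 mm past the centre, about 0.25 kg (0.2 to 0.32); the masses are all alike; may be absent. Lying flat at the start. Point at the disc's centre (half-way up, where the stem stands when it is home); x from the centre along the slot to its mouth, z across the disc.
- massB_mouth (a point): Mouth of the slot of massB: at the rim, 32 mm from massB_c along its x.
- massC_c (a point): Round slotted steel mass, 64 mm in diameter, 12 mm thick, with one 14 mm wide slot from the rim to 7 mm past the centre, about 0.25 kg (0.2 to 0.32); the masses are all alike; may be absent. Lying flat at the start. Point at the disc's centre (half-way up, where the stem stands when it is home); x from the centre along the slot to its mouth, z across the disc.
- massC_mouth (a point): Mouth of the slot of massC: at the rim, 32 mm from massC_c along its x.
- gun: Cream hand dispenser gun with a grey cartridge, about 330 mm long, lying on the bench at the left (+y) side. Bystander. Point at the underside of its body.
- carton: Dark carton 60 x 130 x 110 mm high with a green band, to the left (+y) of the press. Bystander. Point at the centre of its underside.
- jar: Jar, 64 mm in diameter and 90 mm tall, yellow cap, to the right (-y) of the press. Bystander. Point at the centre of its underside.
Mind the look-alikes: they are no part of the job. What is shaped like the part that bears massC_c but green, purple or turquoise is not meant.

How it is judged:
By the outcome, as a careful person would: the job done as asked, in the order asked, and still so for the second after the job is handed in, with the robot touching nothing.
Of ring64, ring56, ring48, ring40 only 3 to 4 are there at a start; the rules pass over those that are not, and their reading is None.
Of massA, massB, massC only 2 to 3 are there at a start; the rules pass over those that are not, and their reading is None.
At some moment in a run one of ring64, ring56, ring48, ring40, massA, massB, massC may be knocked a few centimetres aside while the robot is not near it.
Once in a run the grip may slacken for a moment while it holds something.
It also fails if it takes over 210 s, if anything falls off the work surface, if the arm or the gripper's body presses on something with over 40 N, if the wrist force passes 120 N, or if a joint passes its speed limit or range.

## Robot

A 6-joint arm with a two-finger parallel gripper is mounted at the origin on the work surface. World frame = base frame: x ahead of the robot, y to its left, z up, the work surface at z = 0. Lengths are in mm, angles in degrees, forces in N, time in s.
With the tool pointing down it reaches from about 300 to 850 mm from the base axis. Payload 4.2 kg.
Tool frame: the origin (TCP) lies midway between the tips of the shut fingers; the grasp point (between the pads) lies env.hold_point_z behind it (env.hold_point_z is the distance from the TCP to the grasp point, in mm); z points along the fingers, y is the line along which they close (so a half turn about z gives the same grasp; the last joint's range is limited). The gripper opens to 91 mm and grips with 3 to 60 N. Pads are 32 mm wide; open, the fingers measure 118 mm over their backs; the gripper's body (76 mm by 178 mm) begins 60 mm behind the grasp point.
Start: joints at [63.025, 18.312, 89.639, -0, 72.044, -1.146], TCP at [250.524, 517.572, 213.976] pointing down, gripper open.
Joint ranges: [-177.97, 177.97], [-48.28, 115.42], [12.27, 149.76], [-77.06, 257.06], [2.81, 150.46], [-146.56, 146.56]. Speed limits (degrees/s): [147.25, 147.25, 180, 180, 180, 180].

## Interface

Orientations are given as [roll, pitch, yaw] about the fixed x, y, z axes, in that order (R = Rz(yaw) Ry(pitch) Rx(roll)).
In Python, from workcell import env, viewer, spotter gives the robot as it stands.
- The arm moves only by the tool apply_moves, never from a script. Its arguments are lists of equal length, an entry for each row: "delta_pos": the shift along the world's x, y, z normalised to -1 to 1, where 1 is 120 mm, a list of three; "rot": the turn, a rotation vector about the world's x, y, z normalised to -1 to 1, where 1 is 1.5 rad, a list of three; "hand": the opening, from 0 (shut) to 1 (fully open). A call has 1 to 10 rows; each row is the pose to reach, as a shift and turn from the pose commanded when the call began; what a row does not reach only later rows make up. A row lasts 1/12 s, in which the tool goes at most 41.7 mm and 7.16 degrees, less where a joint would pass 70% of its speed; a pose out of reach is approached as far as the arm can. A call with a number of a shift or a turn outside -1 to 1 is refused whole. A call with a gripper value outside its range is refused whole. The fingers move at their own pace and stop on an object; "newtons" is the grip in N (left out, the last holds). Time passes only in rows, so rows that repeat a pose let the fingers close. It gives the time, the measured TCP pose, the force, the opening and the grip force at its end, in the units of the state.
- env.state(): the state, without advancing time (a new reading comes with each control period).
- viewer.grab_frame(name): name is "scene" or "side" or "wrist"; returns a dict with "pixels" (400x640x3 uint8, red, green, blue), "camera_matrix" (3x3 intrinsics, pixels), "k1" (the pictures are not rectified: a ray, as slopes to the right and down, at radius r is drawn at 1 + k1 r^2 times it, then the intrinsics apply), "R" (3x3) and "t" (3): a world point X has camera coordinates R X + t; the wrist camera has in their place "mount" (4x4, takes a point from camera to tool coordinates, whose origin is the TCP and whose axes are the flange's). Camera axes: x right, y down, z forward; pixel columns grow to the right and rows downward; lengths in mm; the calibration is good to about 2 mm. A picture is of the moment at which its call begins: read the wrist's pose just before it. There is no depth.
- env.job_done(): hands the job in; it is judged then, once.
Trained networks look in a picture, given as the dict that the camera call returned (one of the last four; its "shot" number tells which), for a name from the list of things; names that differ only in an ending like _2 or _b are one class to them, and where a whole thing is asked for, a point or a joint stands for the part that bears it (a point fixed in the world has none). Each returns a list of dicts, best first, with "score" (0 to 1); they miss things now and then, are a little off and sometimes report something else, mostly with a low value. They report only what shows in the picture. A call takes as long as a camera call. They do not tell look-alikes from the thing itself.
- spotter.trace(picture, query): "mask" (400x640 bool, what is visible of it) and "box" ([centre column, centre row, width, height] in pixels, round what is visible of it).
- spotter.landmark_of(picture, query): "position" ([column, row] in pixels: a listed point, or the origin of a listed thing).
The state is a dict: "time_s": time; "qpos": joint angles; "qvel": joint speeds; "effort": joint torques, N m; "ee_pos": TCP position; "ee_rot": TCP orientation; "force": force on the tool from outside, world axes, zero at the start; "torque": the same for the moment, N m; "gripper_width": finger opening in mm; "gripper_force": force on a finger pad.
Only numpy, scipy, OpenCV 4.12 (cv2) and the standard library are available. Lean on these libraries where they do the work, as an engineer would, in place of code of your own. Each camera call takes 0.05 s, during which the arm holds its last target. There are 200 camera calls.

## Working session

There is one attempt and no reset: what is moved stays moved. The work goes in short steps, Python scripts to look and compute and a tool call to move; the robot and the scene stay as the last step left them, time stands still between calls to the robot, and variables do not carry over. Pictures are saved under pics/ and viewed, at most 14 in all, crops included, and the job is handed in when it is done.

Besides the shell and the picture viewer there is one more tool, called after "Emit:" as a command line: name --argument value ..., lists and objects as JSON in quotes. apply_moves: Moves the arm, as the interface text tells. Its arguments: {"type":"object","properties":{"delta_pos":{"type":"array"},"rot":{"type":"array"},"hand":{"type":"array"},"newtons":{"type":"number"}},"required":["delta_pos","rot","hand"]}

```bash
ls; mkdir -p pics; cat > h.py <<'E'
import numpy as np, cv2
from workcell import env, viewer, spotter
from scipy.spatial.transform import Rotation as Ro
def cam(p, st=None):
    if 'mount' in p and p['mount'] is not None:
        st=st or env.state()
        T=np.eye(4); T[:3,:3]=Ro.from_euler('xyz',st['ee_rot'],degrees=True).as_matrix(); T[:3,3]=st['ee_pos']
        M=T@np.array(p['mount']); R=M[:3,:3].T; return R,-R@M[:3,3]
    return np.array(p['R']),np.array(p['t'])
def ray(p,uv,RT):
    K=np.array(p['camera_matrix']);k=p['k1']
    d=np.array([(uv[0]-K[0,2])/K[0,0],(uv[1]-K[1,2])/K[1,1]]);s=d.copy()
    for _ in range(20): s=d/(1+k*(s@s))
    R,t=RT; return -R.T@t, R.T@np.array([s[0],s[1],1.])
def onz(p,uv,RT,z):
    c,d=ray(p,uv,RT); return c+d*(z-c[2])/d[2]
def tri(obs):
    A=np.zeros((3,3));b=np.zeros(3)
    for c,d in obs:
        d=d/np.linalg.norm(d);P=np.eye(3)-np.outer(d,d);A+=P;b+=P@c
    return np.linalg.solve(A,b)
def proj(p,X,RT):
    R,t=RT;x=R@np.array(X)+t;s=x[:2]/x[2];s=s*(1+p['k1']*(s@s));K=np.array(p['camera_matrix'])
    return [K[0,0]*s[0]+K[0,2],K[1,1]*s[1]+K[1,2]]
def grab(n):
    st=env.state();p=viewer.grab_frame(n);return p,cam(p,st)
def save(p,n): cv2.imwrite('pics/'+n+'.png',cv2.cvtColor(p['pixels'],cv2.COLOR_RGB2BGR))
NAMES=['spindle_foot','pan_top','lever_tip','ring64_c','ring56_c','ring48_c','ring40_c','massA_c','massA_mouth','gun','carton','jar']
E
python3 - <<'E'
from h import *
print(env.state(), env.hold_point_z)
H=dict(spindle_foot=12,pan_top=18,lever_tip=104,ring64_c=6.5,ring56_c=6.5,ring48_c=6.5,ring40_c=6.5,massA_c=6,massA_mouth=6,gun=0,carton=0,jar=0)
for c in ['scene','side']:
    p,RT=grab(c); save(p,c+'0'); print(c)
    for n in NAMES:
        for r in spotter.landmark_of(p,n)[:6]:
            if r['score']>.15: print(n,round(r['score'],2),np.round(r['position']),np.round(onz(p,r['position'],RT,H[n])))
E
```

```text
pics
{'time_s': 0.0, 'qpos': array([ 6.30247471e+01,  1.83513444e+01,  8.97062782e+01, -6.48188235e-04,
        7.20408560e+01, -1.14632329e+00]), 'qvel': array([ 0.13459364, -0.02068491,  0.00898582,  0.05704586, -0.04776761,
        0.03855883]), 'effort': array([ 1.34258138e-03, -4.12469029e+01, -2.31977302e+01,  7.26706395e-02,
        4.58222092e-02, -1.45731719e-04]), 'ee_pos': array([250.30395172, 517.11860373, 213.12409346]), 'ee_rot': array([-1.79901529e+02, -1.35400353e-03,  1.54171270e+02]), 'force': array([-0.06429403, -0.27790063,  0.16512531]), 'torque': array([ 0.01000197, -0.02718202, -0.03777284]), 'gripper_force': 0.0, 'gripper_width': 91.21083378177374} 18.8
scene
spindle_foot 0.92 [378. 210.] [587. 174.  12.]
spindle_foot 0.21 [359. 245.] [611.  16.  12.]
pan_top 0.96 [362. 245.] [621.  18.  18.]
pan_top 0.61 [377. 212.] [592. 158.  18.]
lever_tip 0.69 [337. 260.] [ 624. -123.  104.]
lever_tip 0.59 [394. 137.] [502. 434. 104.]
ring64_c 0.63 [314. 229.] [466.  -2.   6.]
ring56_c 0.82 [239. 273.] [ 386. -248.    7.]
ring48_c 0.41 [360. 246.] [614.  18.   6.]
ring40_
[... 362 characters left out ...]
top 0.82 [377. 224.] [626.  18.  18.]
lever_tip 0.62 [395. 231.] [ 624. -122.  104.]
ring64_c 0.56 [332. 239.] [461.  -8.   6.]
ring56_c 0.69 [443. 363.] [ 610. -497.    6.]
ring56_c 0.52 [326. 300.] [ 384. -247.    6.]
ring56_c 0.48 [394. 227.] [681.   4.   7.]
ring48_c 0.3 [298. 201.] [394. 223.   7.]
ring40_c 0.45 [313. 181.] [473. 335.   6.]
massA_c 0.67 [352. 326.] [ 431. -345.    6.]
massA_c 0.61 [368. 322.] [ 475. -342.    6.]
massA_mouth 0.96 [352. 325.] [ 431. -344.    6.]
massA_mouth 0.51 [293. 152.] [439. 570.   6.]
massA_mouth 0.5 [441. 362.] [ 608. -493.    6.]
gun 0.91 [295. 151.] [449. 589.   0.]
carton 0.98 [342. 160.] [630. 473.   0.]
jar 0.63 [442. 362.] [ 613. -491.    0.]
```

```bash
python3 - <<'E'
import cv2
a=cv2.imread('pics/scene0.png')[100:400,180:480];cv2.imwrite('pics/sc.png',cv2.resize(a,(600,600),interpolation=cv2.INTER_CUBIC))
a=cv2.imread('pics/side0.png')[120:390,240:500];cv2.imwrite('pics/sd.png',cv2.resize(a,(578,600),interpolation=cv2.INTER_CUBIC))
E
```

```text
(no output)
```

View pics/sc.png

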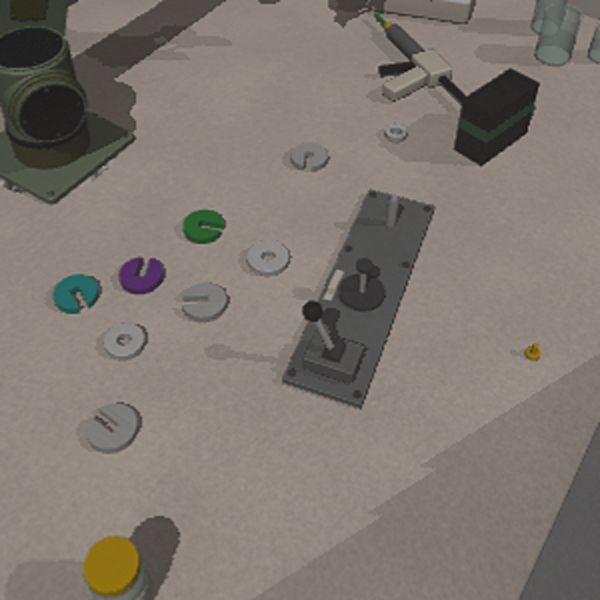

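View pics/sd.png

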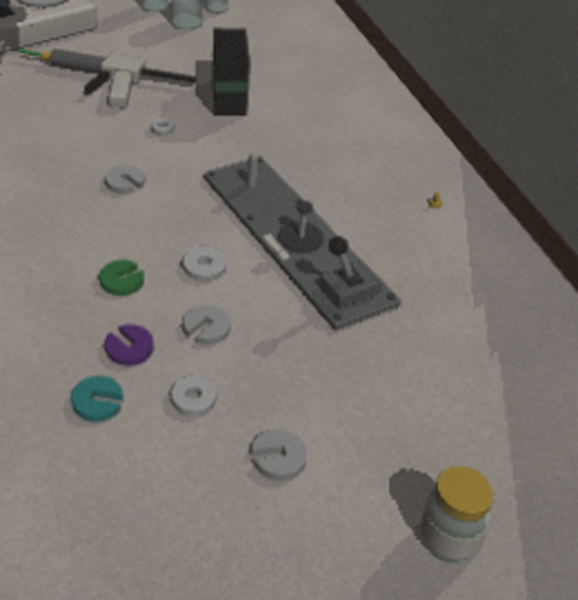

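The scene view shows grey masses at px (335,178), (281,250) and (236,313). The plain rings are at (314,228), (242,270) and (378,166); that makes three rings. The green (282,213), purple (250,237) and turquoise (218,246) slotted discs are look-alikes and will be left. The press has its spindle at about (377,210), pan at (361,245) and lever ball at (337,256). I'll move over the bench for a close look.

Emit:
apply_moves --delta_pos '[[0.3, -0.3, 0.3], [0.6, -0.6, 0.6], [0.8, -0.9, 0.9], [0.9, -1, 1], [0.9, -1, 1]]' --rot '[[0, 0, 0], [0, 0, 0], [0, 0, 0], [0, 0, 0], [0, 0, 0]]' --hand '[1, 1, 1, 1, 1]'

```text
time_s: 1.72
ee_pos: [359.7, 396.0, 336.0]
ee_rot: [179.9, 0.1, 154.1]
force: [-0.1, 0.2, 0.6]
gripper_width: 90.9
gripper_force: 0.0
```

Emit:
apply_moves --delta_pos '[[0.2, -0.3, 0.2], [0.4, -0.6, 0.4], [0.5, -0.9, 0.6], [0.5, -1, 0.8], [0.5, -1, 0.8]]' --rot '[[0, 0, 0], [0, 0, 0], [0, 0, 0], [0, 0, 0], [0, 0, 0]]' --hand '[1, 1, 1, 1, 1]'

```text
time_s: 2.13
ee_pos: [420.8, 274.4, 436.2]
ee_rot: [179.6, 0.4, 153.9]
force: [-0.3, -0.3, 1.7]
gripper_width: 90.9
gripper_force: 0.0
```

```bash
python3 - <<'E'
from h import *
print(env.state()['ee_pos'],env.state()['ee_rot'])
p,RT=grab('wrist'); save(p,'w0'); print(np.array(p['mount']).round(2), p['camera_matrix'],p['k1'])
for n in NAMES:
    for r in spotter.landmark_of(p,n)[:6]:
        if r['score']>.2: print(n,round(r['score'],2),np.round(r['position']),np.round(onz(p,r['position'],RT,6)))
E
```

```text
[420.76702568 274.38287487 436.20121224] [179.5558445    0.42329849 153.87095982]
[[ 0.0000e+00 -9.7000e-01 -2.5000e-01  7.1420e+01]
 [ 1.0000e+00  0.0000e+00  0.0000e+00 -6.0000e-02]
 [-0.0000e+00 -2.5000e-01  9.7000e-01 -1.7196e+02]
 [ 0.0000e+00  0.0000e+00  0.0000e+00  1.0000e+00]] [[292.85713954   0.         314.01778508]
 [  0.         292.85713954 207.23260579]
 [  0.           0.           1.        ]] 0.015084685461037757
spindle_foot 0.94 [298. 257.] [591. 156.   6.]
pan_top 0.76 [247. 297.] [628.   4.   6.]
ring64_c 0.79 [207. 239.] [465.  -2.   6.]
ring64_c 0.55 [424. 215.] [623. 443.   6.]
ring48_c 0.47 [286. 159.] [387. 232.   6.]
ring40_c 0.55 [368. 170.] [482. 373.   6.]
massA_mouth 0.64 [206. 244.] [475. -11.   6.]
carton 0.68 [426. 215.] [624. 446.   6.]
```

View pics/w0.png

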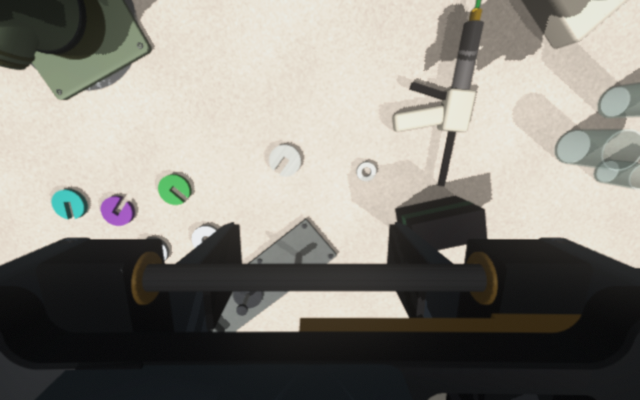

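The wrist view shows the mass at (285,158), the small ring at (367,171), part of the ring at (205,237), and the spindle on the press at about (300,240). The area around the TCP is visible between the fingers. I'll go over the middle ring.

Emit:
apply_moves --delta_pos '[[0, -0.3, 0], [0.1, -0.6, 0], [0.1, -0.9, 0], [0.1, -1, 0]]' --rot '[[0, 0, 0], [0, 0, 0], [0, 0, 0], [0, 0, 0]]' --hand '[1, 1, 1, 1]'

```text
time_s: 3.12
ee_pos: [430.3, 154.2, 430.2]
ee_rot: [-179.9, 0.1, 154.0]
force: [-0.0, -0.1, -0.3]
gripper_width: 91.2
gripper_force: 0.0
```

Emit:
apply_moves --delta_pos '[[0.1, -0.3, -0.3], [0.1, -0.6, -0.6], [0.2, -0.9, -0.9], [0.2, -1, -1], [0.2, -1, -1]]' --rot '[[0, 0, 0], [0, 0, 0], [0, 0, 0], [0, 0, 0], [0, 0, 0]]' --hand '[1, 1, 1, 1, 1]'

```text
time_s: 3.53
ee_pos: [452.1, 34.1, 304.9]
ee_rot: [-179.6, -0.4, 154.0]
force: [-1.2, 0.2, -0.4]
gripper_width: 90.9
gripper_force: 0.0
```

Emit:
apply_moves --delta_pos '[[0, -0.3, -0.3], [0, -0.4, -0.6], [0, -0.4, -0.7], [0, -0.4, -0.7]]' --rot '[[0, 0, 0], [0, 0, 0], [0, 0, 0], [0, 0, 0]]' --hand '[1, 1, 1, 1]'

```text
time_s: 3.87
ee_pos: [452.2, -10.5, 222.7]
ee_rot: [-179.9, -0.4, 154.1]
force: [-0.6, -0.1, -0.3]
gripper_width: 91.3
gripper_force: 0.0
```

```bash
cat >> h.py <<'E'
def circ(p,RT,mask,z):
    """circle fit on plane z to the mask's outline; returns centre, dia"""
    c=max(cv2.findContours(mask.astype(np.uint8),0,1)[0],key=cv2.contourArea)[:,0,:].astype(float)
    w=np.array([onz(p,u,RT,z)[:2] for u in c],np.float32)
    (cx,cy),r=cv2.minEnclosingCircle(w); e=cv2.fitEllipse(w)
    return np.round([cx,cy,2*r],1),np.round(list(e[0])+list(e[1]),1)
def traces(p,RT,names,z=13,s=.25):
    for n in names:
        for r in spotter.trace(p,n)[:6]:
            if r['score']>s and r['mask'].sum()>30: 
                col=p['pixels'][r['mask']].mean(0).round()
                print(n,round(r['score'],2),np.round(r['box']),*circ(p,RT,r['mask'],z),col)
E
python3 - <<'E'
from h import *
print(env.state()['ee_pos'],env.state()['ee_rot'])
for c in ['wrist','scene','side']:
    p,RT=grab(c); save(p,c+'1'); print(c)
    traces(p,RT,['ring64_c','ring40_c','massA_c'],13)
E
```

```text
[452.19486311 -10.52378203 222.72932546] [-179.85842235   -0.4270552   154.07072188]
wrist
ring64_c 0.61 [324. 192.  44.  43.] [462.9  -1.2  65.3] [463.3  -1.5  61.7  63.8] [232. 232. 230.]
ring40_c 0.64 [609.  71.  44.  39.] [478.9 363.5  49. ] [479.1 363.7  39.   48.7] [190. 189. 184.]
ring40_c 0.52 [234. 212.  51.  48.] [ 435.  -121.5   66.9] [ 434.3 -119.2   59.2   62.7] [222. 222. 219.]
scene
ring64_c 0.62 [314. 229.  19.  16.] [465.7  -3.8  70.6] [465.2  -4.1  58.9  69.5] [140. 138. 136.]
ring40_c 0.67 [380. 165.  14.   4.] [482.  362.4  41.2] [482.7 362.8  34.5  37.5] [126. 124. 122.]
ring40_c 0.36 [237. 315.  29.  24.] [ 469.3 -348.2   70.1] [ 470.1 -349.3   61.2   66.8] [126. 124. 122.]
massA_c 0.74 [237. 313.  27.  24.] [ 467.7 -348.3   69.3] [ 469.  -348.5   61.3   66.1] [126. 124. 122.]
massA_c 0.5 [338. 263.  17.  21.] [599.1 -64.5  86. ] [589.1 -61.9  27.7  86.9] [75. 72. 71.]
side
ring64_c 0.73 [333. 238.  19.  20.] [460.1  -7.3  73.4] [460.9  -7.7  62.9  70.8] [132. 132. 130.]
ring40_c 0.5 [313. 177.   9.   6.] [477.7 357.9  40.8] [476.7 357.1  29.3  39. ] [117. 118. 117.]
massA_c 0.9 [365. 324.  23.  25.] [ 463.3 -352.7   73.8] [ 465.4 -352.6   60.7   73.5] [119. 119. 117.]
```

View pics/wrist1.png

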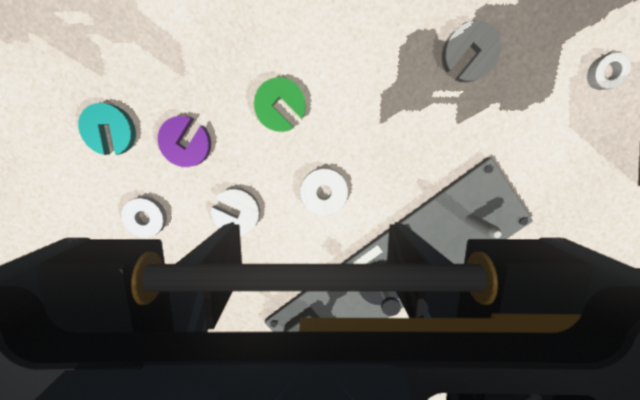

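The middle ring measures about 64 mm and stands at (463,-1.5). The ring at px (142,215) is about 7/8 of that, so 56. The one at (610,70) is about 40. Look-alikes (teal, purple, green) are at (105,128), (183,138) and (280,103). I'll grasp ring64 first.

Emit:
apply_moves --delta_pos '[[0.08, 0.07, -0.3], [0.08, 0.07, -0.6], [0.08, 0.07, -0.9], [0.08, 0.07, -1], [0.08, 0.07, -1], [0.08, 0.07, -1]]' --rot '[[0, 0, 0], [0, 0, 0], [0, 0, 0], [0, 0, 0], [0, 0, 0], [0, 0, 0]]' --hand '[1, 1, 1, 1, 1, 1]'

```text
time_s: 4.97
ee_pos: [464.2, -2.0, 105.9]
ee_rot: [-180.0, -0.0, 154.2]
force: [0.1, 0.2, -0.3]
gripper_width: 91.1
gripper_force: 0.0
```

```bash
cat >> h.py <<'E'
def bore(p,RT,X,z,dia,pad=1.0):
    """refine circle of given outer dia at plane z near X: Hough on a rectified top-down patch (4 px/mm)"""
    S=4;W=int(S*(dia+50));g=(np.arange(W)-W/2)/S
    mx=np.zeros((W,W),np.float32);my=mx.copy()
    K=np.array(p['camera_matrix']);R,t=RT
    xx,yy=np.meshgrid(X[0]+g,X[1]+g)
    P=np.stack([xx,yy,np.full_like(xx,z)],-1)@R.T+t
    s=P[...,:2]/P[...,2:];s=s*(1+p['k1']*(s**2).sum(-1,keepdims=True))
    im=cv2.remap(p['pixels'],(K[0,0]*s[...,0]+K[0,2]).astype(np.float32),(K[1,1]*s[...,1]+K[1,2]).astype(np.float32),cv2.INTER_LINEAR)
    return im,S
def patch(p,RT,X,z,dia,name):
    im,S=bore(p,RT,X,z,dia); cv2.imwrite('pics/'+name+'.png',cv2.cvtColor(im,cv2.COLOR_RGB2BGR)); return im,S
def bestcirc(im,S,X,d,inner=None,rng=12):
    """max-gradient circle search; returns world centre for outer dia d (and bore dia inner)"""
    g=cv2.GaussianBlur(cv2.cvtColor(im,cv2.COLOR_RGB2GRAY).astype(np.float32),(0,0),2)
    gx=cv2.Sobel(g,cv2.CV_32F,1,0);gy=cv2.Sobel(g,cv2.CV_32F,0,1)
    a=np.linspace(0,2*np.pi,120,endpoint=False);W=im.shape[0];best=[]
    for dx in np.arange(-rng,rng+.1,.5):
        for dy in np.arange(-rng,rng+.1,.5):
            sc=0
            for D,w in [(d,1),(inner,1)]:
                if not D: continue
                u=((dx+D/2*np.cos(a))*S+W/2).astype(int).clip(0,W-1);v=((dy+D/2*np.sin(a))*S+W/2).astype(int).clip(0,W-1)
                sc+=np.minimum(np.abs(gx[v,u]*np.cos(a)+gy[v,u]*np.sin(a)),150).mean()*w
            best.append((sc,dx,dy))
    b=max(best);return np.round([X[0]+b[1],X[1]+b[2],b[0]],1)
E
python3 - <<'E'
from h import *
print(env.state()['ee_pos'],env.state()['ee_rot'])
p,RT=grab('wrist'); X=(463.5,-1.5)
for z in (0,13): 
    im,S=patch(p,RT,X,z,64,'r64_%d'%z); 
    for d in (64,56): print(z,d,bestcirc(im,S,X,d),bestcirc(im,S,X,d,20))
save(p,'w2')
E
```

```text
[464.21780657  -2.01796054 105.87404896] [-1.79987723e+02 -4.33553670e-02  1.54170349e+02]
0 64 [466.   -2.5  35.2] [466.5  -3.5  86.7]
0 56 [462.   -0.5  23.4] [467.   -4.   65.1]
13 64 [464.   -2.5  35.4] [464.   -2.5 102.5]
13 56 [460.5   0.5  27. ] [463.5  -2.   74.9]
```

View pics/r64_13.png

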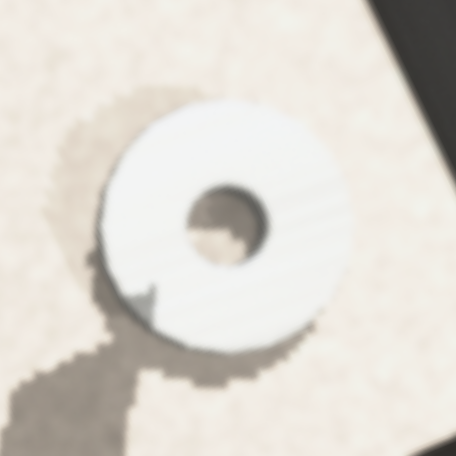

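The patch shows ring64 centred at (464,-2.5) with a clear 20 mm bore. Grasping.

Emit:
apply_moves --delta_pos '[[0, 0, -0.3], [0, 0, -0.6], [0, 0, -0.75], [0, 0, -0.85], [0, 0, -0.85], [0, 0, -0.85], [0, 0, -0.85], [0, 0, -0.85], [0, 0, -0.85], [0, 0, -0.85]]' --rot '[[0, 0, 0], [0, 0, 0], [0, 0, 0], [0, 0, 0], [0, 0, 0], [0, 0, 0], [0, 0, 0], [0, 0, 0], [0, 0, 0], [0, 0, 0]]' --hand '[1, 1, 1, 1, 1, 0.5, 0.5, 0.5, 0.5, 0.5]' --newtons 40

```text
time_s: 5.85
ee_pos: [464.9, -2.1, 5.0]
ee_rot: [180.0, 0.1, 154.2]
force: [0.0, 1.2, 5.1]
gripper_width: 62.6
gripper_force: 40.0
```

Emit:
apply_moves --delta_pos '[[0, 0, 0], [0, 0, 0], [0, 0, 0.2], [0, 0, 0.5], [0.1, 0.2, 0.8], [0.1, 0.3, 1], [0.1, 0.4, 1], [0.1, 0.4, 1], [0.1, 0.4, 1]]' --rot '[[0, 0, 0], [0, 0, 0], [0, 0, 0], [0, 0, 0], [0, 0, 0], [0, 0, 0], [0, 0, 0], [0, 0, 0], [0, 0, 0]]' --hand '[0.5, 0.5, 0.5, 0.5, 0.5, 0.5, 0.5, 0.5, 0.5]'

```text
time_s: 6.6
ee_pos: [475.5, 46.1, 123.9]
ee_rot: [-180.0, -0.0, 154.3]
force: [-1.4, -0.1, -1.0]
gripper_width: 62.6
gripper_force: 40.0
```

Emit:
apply_moves --delta_pos '[[0.2, 0.3, 0.3], [0.4, 0.6, 0.4], [0.5, 0.9, 0.4], [0.5, 0.9, 0.4], [0.5, 0.9, 0.4], [0.5, 0.9, 0.4]]' --rot '[[0, 0, 0], [0, 0, 0], [0, 0, 0], [0, 0, 0], [0, 0, 0], [0, 0, 0]]' --hand '[0.5, 0.5, 0.5, 0.5, 0.5, 0.5]'

```text
time_s: 7.1
ee_pos: [534.9, 153.1, 170.2]
ee_rot: [-179.8, -0.2, 154.2]
force: [-0.7, -0.4, -1.9]
gripper_width: 62.1
gripper_force: 40.0
```

```bash
python3 - <<'E'
from h import *
st=env.state();print(st['ee_pos'],st['ee_rot'],st['gripper_width'],st['gripper_force'])
for c in ['wrist','scene','side']:
    p,RT=grab(c); save(p,c+'3'); print(c)
    for n in ['spindle_foot','pan_top','lever_tip']:
        for r in spotter.landmark_of(p,n)[:3]:
            if r['score']>.2: print(n,round(r['score'],2),np.round(r['position'],1),np.round(onz(p,r['position'],RT,dict(spindle_foot=12,pan_top=18,lever_tip=104)[n])))
E
```

```text
[534.91022536 153.11458771 170.17706246] [-1.79798376e+02 -1.59929101e-01  1.54224418e+02] 62.13479189188855 40.00464867800474
wrist
spindle_foot 0.97 [337.6 230. ] [585. 160.  12.]
pan_top 0.58 [240.3 304.9] [620.   9.  18.]
scene
spindle_foot 0.91 [379.5 211.5] [596. 170.  12.]
pan_top 0.82 [358.9 241.7] [607.  23.  18.]
lever_tip 0.56 [239.1 275.3] [ 451. -297.  104.]
lever_tip 0.5 [337.1 258.1] [ 621. -119.  104.]
side
spindle_foot 0.92 [352.6 203.7] [581. 154.  12.]
pan_top 0.9 [375.9 228.4] [614.  -1.  18.]
lever_tip 0.6 [392.  233.2] [ 612. -127.  104.]
```

View pics/wrist3.png

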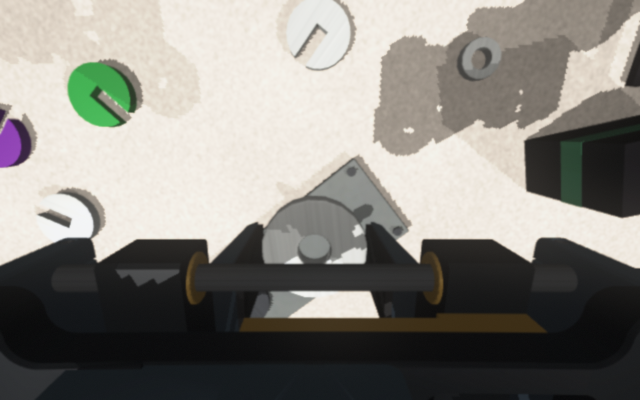

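Ring64 is held, with its bore at about (314,245). The spindle is hidden behind it, so I'll step past the press to see the spindle ahead of the fingers.

Emit:
apply_moves --delta_pos '[[0.3, -0.1, 0.3], [0.6, -0.2, 0.3], [0.9, -0.2, 0.3], [0.95, -0.2, 0.3], [0.95, -0.2, 0.3], [0.95, -0.2, 0.3]]' --rot '[[0, 0, 0], [0, 0, 0], [0, 0, 0], [0, 0, 0], [0, 0, 0], [0, 0, 0]]' --hand '[0.5, 0.5, 0.5, 0.5, 0.5, 0.5]'

```text
time_s: 8.2
ee_pos: [649.3, 130.0, 207.0]
ee_rot: [-179.9, -0.1, 154.2]
force: [-0.3, 0.2, -2.0]
gripper_width: 62.2
gripper_force: 40.0
```

```bash
python3 - <<'E'
from h import *
st=env.state();print(st['ee_pos'],st['ee_rot'],st['gripper_width'],st['gripper_force'])
p,RT=grab('wrist'); save(p,'w4')
for n in ['spindle_foot','pan_top','lever_tip']:
    for r in spotter.landmark_of(p,n)[:3]:
        if r['score']>.2: print(n,round(r['score'],2),np.round(r['position'],1),np.round(onz(p,r['position'],RT,dict(spindle_foot=12,pan_top=18,lever_tip=104)[n])))
E
```

```text
[649.27433719 129.97765542 206.9799654 ] [-1.79926670e+02 -1.36565349e-01  1.54163353e+02] 62.23095716715332 39.99765451066196
spindle_foot 0.96 [313.2 131. ] [585. 160.  12.]
pan_top 0.87 [218.  206.7] [616.  10.  18.]
```

View pics/w4.png

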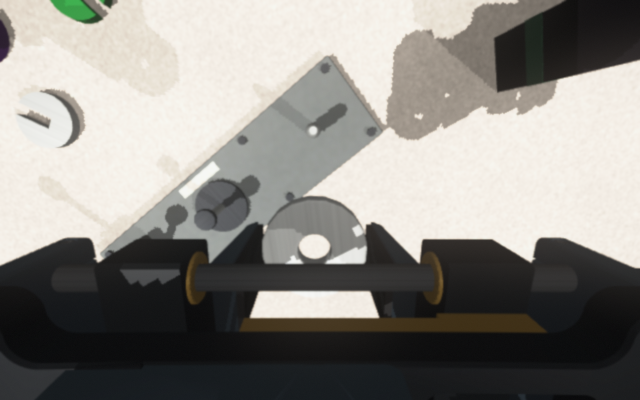

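Camera is almost directly over the spindle, whose tip shows at (313,131), so it stands at (585,160). Pan is at (218,205). Next: the held ring's bore in the tool frame.

```bash
python3 - <<'E'
from h import *
st=env.state(); p,RT=grab('wrist'); e=st['ee_pos']; X=e[:2]
for h in (6,8,10):
    im,S=patch(p,RT,X,e[2]+h,64,'held%d'%h); b=bestcirc(im,S,X,20,None,rng=8);print(h,b, b[:2]-X)
# spindle tip centroid
g=p['pixels'].astype(int).min(-1)[118:145,300:328]; ys,xs=np.nonzero(g>225); uv=(xs.mean()+300,ys.mean()+118); print(uv,len(xs),onz(p,uv,RT,72))
# plate corners: colour mask -> minAreaRect in world z=12
P=[onz(p,u,RT,12)[:2] for u in [(329,57),(385,127),(108,250)]];print(np.round(P,1)); a=P[0]-P[2]; print(np.degrees(np.arctan2(a[1],a[0]))-90, np.linalg.norm(P[0]-P[1]))
E
```

```text
6 [647.3 130.8  73.1] [-1.52743335  0.49728183]
8 [646.8 131.3  73.4] [-2.02743335  0.99728183]
10 [646.3 131.3  74.2] [-2.52743335  0.99728183]
(np.float64(312.65384615384613), np.float64(130.34615384615384)) 26 [583.87158266 160.28385097  72.        ]
[[ 519.1  212.1]
 [ 618.3  240.7]
 [ 604.8 -154.8]]
13.145328953757087 103.24961475019845
```

View pics/held8.png

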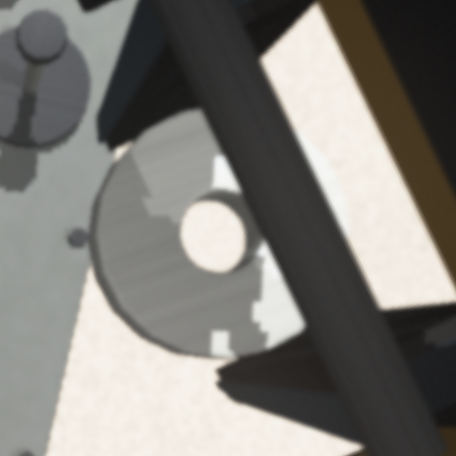

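Ring centre is at TCP + (-1.5, 0.2), so the TCP goes to (586,160).

Emit:
apply_moves --delta_pos '[[-0.2, 0.1, 0], [-0.4, 0.2, 0], [-0.53, 0.25, 0], [-0.53, 0.25, -0.3], [-0.53, 0.25, -0.6], [-0.53, 0.25, -0.85], [-0.53, 0.25, -0.85], [-0.53, 0.25, -0.85]]' --rot '[[0, 0, 0], [0, 0, 0], [0, 0, 0], [0, 0, 0], [0, 0, 0], [0, 0, 0], [0, 0, 0], [0, 0, 0]]' --hand '[0.5, 0.5, 0.5, 0.5, 0.5, 0.5, 0.5, 0.5]'

```text
time_s: 9.12
ee_pos: [585.3, 159.9, 105.5]
ee_rot: [-179.9, -0.1, 154.2]
force: [0.6, 0.3, -0.4]
gripper_width: 61.8
gripper_force: 40.0
```

```bash
python3 - <<'E'
from h import *
st=env.state();e=st['ee_pos'];print(e,st['gripper_width'])
p,RT=grab('wrist'); im,S=patch(p,RT,e[:2],e[2]+8,64,'h2')
E
```

```text
[585.27381265 159.94422339 105.45117309] 61.830491145548834
```

View pics/h2.png

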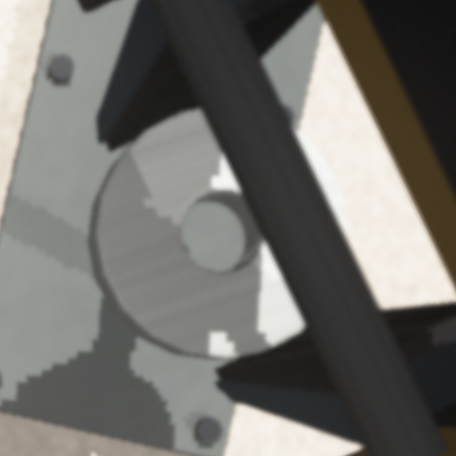

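The bore looks past the spindle because of the oblique view. I'll lower with an eye on the force.

Emit:
apply_moves --delta_pos '[[0.01, 0, -0.1], [0.01, 0, -0.2], [0.01, 0, -0.3], [0.01, 0, -0.35], [0.01, 0, -0.4], [0.01, 0, -0.4]]' --rot '[[0, 0, 0], [0, 0, 0], [0, 0, 0], [0, 0, 0], [0, 0, 0], [0, 0, 0]]' --hand '[0.5, 0.5, 0.5, 0.5, 0.5, 0.5]'

```text
time_s: 9.67
ee_pos: [587.3, 159.8, 57.4]
ee_rot: [-180.0, -0.0, 154.2]
force: [-2.5, -1.4, -2.8]
gripper_width: 62.3
gripper_force: 40.0
```

Emit:
apply_moves --delta_pos '[[-0.01, 0, -0.1], [-0.01, 0, -0.2], [-0.01, 0, -0.27], [-0.01, 0, -0.32], [-0.01, 0, -0.34], [-0.01, 0, -0.34]]' --rot '[[0, 0, 0], [0, 0, 0], [0, 0, 0], [0, 0, 0], [0, 0, 0], [0, 0, 0]]' --hand '[0.5, 0.5, 0.5, 0.5, 0.5, 0.5]'

```text
time_s: 10.17
ee_pos: [587.1, 160.1, 17.6]
ee_rot: [180.0, 0.0, 154.2]
force: [-0.3, 0.5, -1.8]
gripper_width: 62.1
gripper_force: 40.0
```

Emit:
apply_moves --delta_pos '[[0, 0, -0.01], [0, 0, -0.01], [0, 0, -0.01], [0, 0, 0.1], [0, 0, 0.4], [0, 0, 0.8], [0, 0, 1], [0, 0, 1]]' --rot '[[0, 0, 0], [0, 0, 0], [0, 0, 0], [0, 0, 0], [0, 0, 0], [0, 0, 0], [0, 0, 0], [0, 0, 0]]' --hand '[1, 1, 1, 1, 1, 1, 1, 1]'

```text
time_s: 10.83
ee_pos: [591.1, 161.2, 145.0]
ee_rot: [179.4, 0.7, 154.2]
force: [1.1, 1.0, 0.9]
gripper_width: 91.3
gripper_force: 0.0
```

Emit:
apply_moves --delta_pos '[[-0.15, -0.3, 0], [-0.3, -0.6, 0], [-0.4, -0.9, 0], [-0.5, -1, 0]]' --rot '[[0, 0, 0], [0, 0, 0], [0, 0, 0], [0, 0, 0]]' --hand '[1, 1, 1, 1]'

```text
time_s: 11.17
ee_pos: [525.5, 36.6, 137.1]
ee_rot: [-179.9, 0.1, 154.1]
force: [1.2, -0.0, 0.5]
gripper_width: 91.4
gripper_force: 0.0
```

Emit:
apply_moves --delta_pos '[[-0.15, -0.3, 0], [-0.3, -0.6, 0], [-0.4, -0.9, 0], [-0.5, -1, 0]]' --rot '[[0, 0, 0], [0, 0, 0], [0, 0, 0], [0, 0, 0]]' --hand '[1, 1, 1, 1]'

```text
time_s: 11.5
ee_pos: [465.8, -83.4, 137.2]
ee_rot: [-179.9, 0.1, 154.0]
force: [0.1, 0.2, 0.7]
gripper_width: 91.1
gripper_force: 0.0
```

Emit:
apply_moves --delta_pos '[[-0.2, -0.3, 0], [-0.4, -0.6, 0], [-0.6, -0.9, 0], [-0.6, -1, 0]]' --rot '[[0, 0, 0], [0, 0, 0], [0, 0, 0], [0, 0, 0]]' --hand '[1, 1, 1, 1]'

```text
time_s: 11.83
ee_pos: [391.0, -202.3, 137.0]
ee_rot: [-179.9, -0.1, 154.0]
force: [0.4, 0.7, -0.2]
gripper_width: 91.0
gripper_force: 0.0
```

Emit:
apply_moves --delta_pos '[[0, -0.2, 0], [-0.05, -0.4, 0], [-0.05, -0.4, 0], [-0.05, -0.4, 0]]' --rot '[[0, 0, 0], [0, 0, 0], [0, 0, 0], [0, 0, 0]]' --hand '[1, 1, 1, 1]'

```text
time_s: 12.17
ee_pos: [388.4, -248.8, 137.0]
ee_rot: [180.0, 0.0, 154.0]
force: [1.1, 0.2, 0.2]
gripper_width: 91.1
gripper_force: 0.0
```

```bash
cat > hov.py <<'E'
from h import *
def hov(d,z,inner,name,X=None,rng=14):
    st=env.state();e=st['ee_pos'];print(e,st['ee_rot'],st['gripper_width'])
    p,RT=grab('wrist'); save(p,name+'_w'); X=X or e[:2]
    im,S=patch(p,RT,X,z,max(d),name)
    for D in d: b=bestcirc(im,S,X,D,inner,rng);print(D,b,b[:2]-e[:2])
    return p,RT,im
E
python3 - <<'E'
from hov import *
p,RT,_=hov([48,56,64],13,20,'r56',rng=20)
traces(p,RT,['ring56_c','massA_c'])
for c in ['scene']:
    p,RT=grab(c); save(p,'sc5')
E
```

```text
[ 388.36484182 -248.82207744  137.0275489 ] [1.79978707e+02 1.66945515e-02 1.54024221e+02] 91.05308487271785
48 [ 387.9 -238.8   67.1] [-0.46484182 10.02207744]
56 [ 388.4 -238.8   99.7] [ 0.03515818 10.02207744]
64 [ 387.9 -238.8   75.5] [-0.46484182 10.02207744]
ring56_c 0.77 [322. 196.  54.  54.] [ 387.6 -238.4   56.1] [ 387.7 -238.    53.2   55.2] [226. 226. 223.]
massA_c 0.91 [268. 309.  62.  27.] [ 466.9 -347.1   64.8] [ 474.1 -351.1   39.7   69.4] [210. 211. 205.]
```

View pics/r56_w.png

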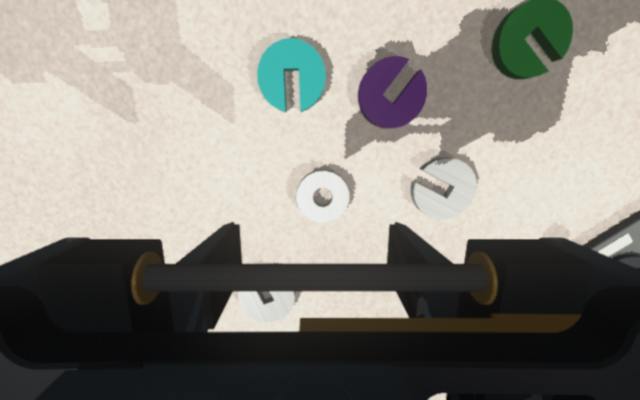

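View pics/sc5.png

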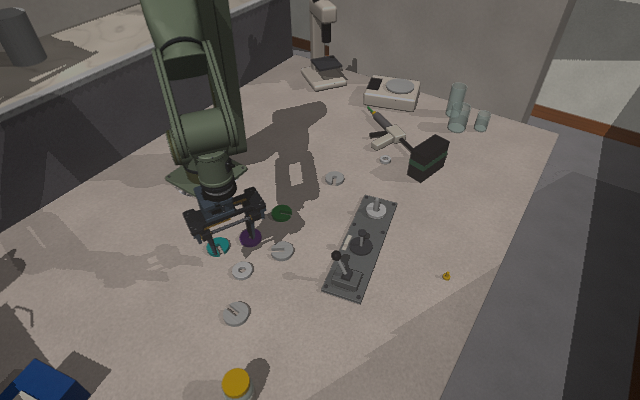

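The 56 mm ring is at (322,196), world (388.2,-238.8), and fits 56 best. In the scene view ring64 is seated on the spindle at (376,210), and the small ring has shifted to (385,160).

Emit:
apply_moves --delta_pos '[[0, 0.08, -0.3], [0, 0.08, -0.6], [0, 0.08, -0.8], [0, 0.08, -0.8], [0, 0.08, -0.8]]' --rot '[[0, 0, 0], [0, 0, 0], [0, 0, 0], [0, 0, 0], [0, 0, 0]]' --hand '[1, 1, 1, 1, 1]'

```text
time_s: 12.78
ee_pos: [388.3, -237.5, 40.8]
ee_rot: [180.0, -0.1, 154.2]
force: [0.1, 0.7, 0.2]
gripper_width: 91.0
gripper_force: 0.0
```

```bash
python3 - <<'E'
from hov import *
p,RT,_=hov([56],13,20,'r56b')
E
```

```text
[ 388.27338699 -237.45912614   40.76893994] [ 1.79975683e+02 -1.35370931e-01  1.54245042e+02] 91.03048232802132
56 [ 388.3 -239.   120.9] [ 0.02661301 -1.54087386]
```

Emit:
apply_moves --delta_pos '[[0, -0.01, -0.15], [0, -0.01, -0.3], [0, -0.01, -0.3], [0, -0.01, -0.3], [0, -0.01, -0.3], [0, -0.01, -0.3], [0, -0.01, -0.3], [0, -0.01, -0.3], [0, -0.01, -0.3]]' --rot '[[0, 0, 0], [0, 0, 0], [0, 0, 0], [0, 0, 0], [0, 0, 0], [0, 0, 0], [0, 0, 0], [0, 0, 0], [0, 0, 0]]' --hand '[1, 1, 1, 0.4, 0.4, 0.4, 0.4, 0.4, 0.4]'

```text
time_s: 13.58
ee_pos: [388.9, -239.8, 5.8]
ee_rot: [-180.0, 0.1, 154.2]
force: [-0.2, 0.3, 5.0]
gripper_width: 54.9
gripper_force: 40.1
```

Emit:
apply_moves --delta_pos '[[0, 0, 0], [0, 0, 0.3], [0, 0, 0.6], [0.2, 0.3, 0.9], [0.4, 0.6, 1], [0.5, 0.9, 1], [0.5, 1, 1], [0.5, 1, 1]]' --rot '[[0, 0, 0], [0, 0, 0], [0, 0, 0], [0, 0, 0], [0, 0, 0], [0, 0, 0], [0, 0, 0], [0, 0, 0]]' --hand '[0.4, 0.4, 0.4, 0.4, 0.4, 0.4, 0.4, 0.4]'

```text
time_s: 14.25
ee_pos: [449.4, -116.1, 125.7]
ee_rot: [179.9, 0.0, 154.4]
force: [-0.9, 0.2, -0.7]
gripper_width: 54.3
gripper_force: 40.0
```

Emit:
apply_moves --delta_pos '[[0.2, 0.3, 0], [0.4, 0.6, 0], [0.5, 0.9, 0], [0.5, 1, 0]]' --rot '[[0, 0, 0], [0, 0, 0], [0, 0, 0], [0, 0, 0]]' --hand '[0.4, 0.4, 0.4, 0.4]'

```text
time_s: 14.58
ee_pos: [510.9, 3.7, 124.8]
ee_rot: [179.9, 0.1, 154.3]
force: [0.8, -0.9, -0.5]
gripper_width: 54.5
gripper_force: 40.0
```

Emit:
apply_moves --delta_pos '[[0.2, 0.3, 0], [0.4, 0.6, 0], [0.5, 0.9, 0], [0.5, 1, 0]]' --rot '[[0, 0, 0], [0, 0, 0], [0, 0, 0], [0, 0, 0]]' --hand '[0.4, 0.4, 0.4, 0.4]'

```text
time_s: 14.92
ee_pos: [570.9, 124.1, 124.6]
ee_rot: [179.8, 0.1, 154.3]
force: [0.3, 0.5, -0.5]
gripper_width: 54.7
gripper_force: 40.0
```

Emit:
apply_moves --delta_pos '[[0.1, 0.2, 0], [0.15, 0.33, 0], [0.15, 0.33, 0], [0.15, 0.33, 0], [0.15, 0.33, 0]]' --rot '[[0, 0, 0], [0, 0, 0], [0, 0, 0], [0, 0, 0], [0, 0, 0]]' --hand '[0.4, 0.4, 0.4, 0.4, 0.4]'

```text
time_s: 15.33
ee_pos: [585.8, 158.6, 124.8]
ee_rot: [-179.9, -0.0, 154.1]
force: [0.0, -0.4, -1.4]
gripper_width: 54.5
gripper_force: 40.0
```

```bash
python3 - <<'E'
from hov import *
e=env.state()['ee_pos']
hov([56],e[2]+8.5,None,'g56',rng=6);hov([20],e[2]+8.5,None,'g56b',rng=6)
E
```

```text
[585.76305456 158.61461515 124.84069589] [-1.79910669e+02 -4.69890429e-02  1.54145589e+02] 54.48052736037087
56 [583.3 160.1  64.7] [-2.46305456  1.48538485]
[585.8433226  158.52771269 124.98147776] [-1.79931165e+02 -3.86144543e-02  1.54116824e+02] 54.64797514323797
20 [583.8 159.5  52.9] [-2.0433226   0.97228731]
```

Emit:
apply_moves --delta_pos '[[0.01, 0.01, -0.1], [0.01, 0.01, -0.25], [0.01, 0.01, -0.4], [0.01, 0.01, -0.5], [0.01, 0.01, -0.55], [0.01, 0.01, -0.55]]' --rot '[[0, 0, 0], [0, 0, 0], [0, 0, 0], [0, 0, 0], [0, 0, 0], [0, 0, 0]]' --hand '[0.4, 0.4, 0.4, 0.4, 0.4, 0.4]'

```text
time_s: 15.93
ee_pos: [586.4, 160.4, 57.2]
ee_rot: [-179.9, -0.2, 154.1]
force: [-0.3, 0.4, -0.7]
gripper_width: 54.2
gripper_force: 40.0
```

Emit:
apply_moves --delta_pos '[[0, 0, -0.1], [0, 0, -0.17], [0, 0, -0.21], [0, 0, -0.215], [0, 0, -0.215], [0, 0, -0.215], [0, 0, -0.22], [0, 0, -0.22], [0, 0, -0.22]]' --rot '[[0, 0, 0], [0, 0, 0], [0, 0, 0], [0, 0, 0], [0, 0, 0], [0, 0, 0], [0, 0, 0], [0, 0, 0], [0, 0, 0]]' --hand '[0.4, 0.4, 0.4, 0.4, 0.4, 0.4, 1, 1, 1]'

```text
time_s: 16.68
ee_pos: [589.7, 162.0, 33.9]
ee_rot: [179.8, 0.2, 154.2]
force: [-0.7, 1.0, 0.5]
gripper_width: 71.6
gripper_force: 0.0
```

Emit:
apply_moves --delta_pos '[[0, 0, 0.2], [0, 0, 0.5], [0, 0, 0.9], [-0.3, 0.3, 1], [-0.6, 0.6, 1], [-0.8, 0.9, 1], [-0.8, 1, 1], [-0.8, 1, 1]]' --rot '[[0, 0, 0], [0, 0, 0], [0, 0, 0], [0, 0, 0], [0, 0, 0], [0, 0, 0], [0, 0, 0], [0, 0, 0]]' --hand '[1, 1, 1, 1, 1, 1, 1, 1]'

```text
time_s: 17.35
ee_pos: [490.1, 286.6, 154.5]
ee_rot: [179.7, 0.0, 154.4]
force: [0.6, 0.3, -0.1]
gripper_width: 91.3
gripper_force: 0.0
```

```bash
python3 - <<'E'
from hov import *
print(env.state()['ee_pos'],env.state()['gripper_width'])
for c in ['wrist','scene','side']:
    p,RT=grab(c); save(p,c+'6'); print(c); traces(p,RT,['ring40_c','ring48_c','massA_c'],13,.3)
E
```

```text
[490.0926849  286.63416378 154.48475337] 91.33268161731691
wrist
ring40_c 0.57 [422. 140.  44.  41.] [482.8 416.4  41.5] [482.7 416.4  39.3  40.5] [197. 197. 193.]
ring40_c 0.32 [218. 135.  67.  63.] [388.2 228.7  66.2] [387.  229.7  60.7  65.1] [224. 225. 220.]
scene
ring40_c 0.51 [387. 159.  14.   8.] [485.  412.5  48.9] [486.5 413.1  34.5  47.6] [112. 110. 109.]
massA_c 0.82 [235. 314.  28.  27.] [ 467.7 -348.4   69.4] [ 469.  -348.4   62.1   66.6] [123. 121. 118.]
side
ring48_c 0.57 [286. 154.  82.  28.] [385.  567.3 266.6] [415.7 564.5 144.2 259.8] [64. 62. 58.]
massA_c 0.75 [366. 324.  20.  26.] [ 463.4 -352.7   75.3] [ 464.3 -352.8   57.5   75. ] [117. 117. 115.]
```

Emit:
apply_moves --delta_pos '[[0, 0.3, 0], [-0.05, 0.6, -0.1], [-0.06, 0.9, -0.2], [-0.06, 1, -0.3], [-0.06, 1, -0.3], [-0.06, 1, -0.3]]' --rot '[[0, 0, 0], [0, 0, 0], [0, 0, 0], [0, 0, 0], [0, 0, 0], [0, 0, 0]]' --hand '[1, 0.75, 0.75, 0.75, 0.75, 0.75]'

```text
time_s: 18.45
ee_pos: [483.9, 400.7, 115.6]
ee_rot: [-179.8, -0.0, 154.2]
force: [0.3, -1.1, 0.2]
gripper_width: 68.4
gripper_force: 0.0
```

```bash
python3 - <<'E'
from hov import *
p,RT,im=hov([40,48],13,20,'r40')
for n in ['gun','carton']:
    for r in spotter.trace(p,n)[:2]:
        c=cv2.findContours(r['mask'].astype(np.uint8),0,1)[0]; c=max(c,key=cv2.contourArea)[:,0,:]
        w=np.array([onz(p,u,RT,30)[:2] for u in c]);d=np.linalg.norm(w-[483,416],axis=1);print(n,r['score'],w[d.argmin()].round(),d.min().round(),np.round(r['box']))
E
```

```text
[483.92601982 400.66369085 115.59741689] [-1.79835211e+02 -4.14139448e-02  1.54239717e+02] 68.3891210323361
40 [483.4 414.7  46.8] [-0.52601982 14.03630915]
48 [486.4 413.7  44.7] [ 2.47398018 13.03630915]
carton 0.9 [573. 396.] 92.0 [368. 307.  40.  33.]
```

View pics/r40_w.png

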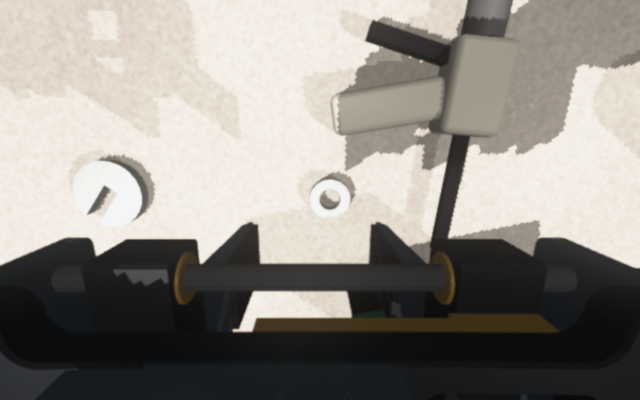

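The ring is at (329,198), world (483,415.5). The gun's rod (445,190) and grip (390,100) and the carton are all clear of the fingers and body. I'll grasp it.

Emit:
apply_moves --delta_pos '[[-0.01, 0.125, 0], [-0.01, 0.125, -0.3], [-0.01, 0.125, -0.6], [-0.01, 0.125, -0.8], [-0.01, 0.125, -0.92], [-0.01, 0.125, -0.92], [-0.01, 0.125, -0.92], [-0.01, 0.125, -0.92], [-0.01, 0.125, -0.92], [-0.01, 0.125, -0.92]]' --rot '[[0, 0, 0], [0, 0, 0], [0, 0, 0], [0, 0, 0], [0, 0, 0], [0, 0, 0], [0, 0, 0], [0, 0, 0], [0, 0, 0], [0, 0, 0]]' --hand '[0.75, 0.75, 0.75, 0.75, 0.75, 0.75, 0.25, 0.25, 0.25, 0.25]'

```text
time_s: 19.43
ee_pos: [484.2, 416.9, 8.1]
ee_rot: [179.8, 0.1, 154.2]
force: [-0.1, 0.2, -0.4]
gripper_width: 44.8
gripper_force: 0.0
```

Emit:
apply_moves --delta_pos '[[0, 0, 0], [0, 0, 0], [0, 0, 0], [0, 0, 0.2], [0, 0, 0.5], [0, -0.2, 0.8], [0, -0.4, 1], [0.1, -0.7, 1], [0.1, -1, 1], [0.1, -1, 1]]' --rot '[[0, 0, 0], [0, 0, 0], [0, 0, 0], [0, 0, 0], [0, 0, 0], [0, 0, 0], [0, 0, 0], [0, 0, 0], [0, 0, 0], [0, 0, 0]]' --hand '[0.25, 0.25, 0.25, 0.25, 0.25, 0.25, 0.25, 0.25, 0.25, 0.25]'

```text
time_s: 20.27
ee_pos: [494.7, 290.6, 126.9]
ee_rot: [-179.8, 0.0, 154.0]
force: [0.0, 0.4, -0.1]
gripper_width: 38.0
gripper_force: 40.0
```

Emit:
apply_moves --delta_pos '[[0.3, -0.3, 0], [0.5, -0.6, 0], [0.76, -0.9, 0], [0.76, -1, 0], [0.76, -1.0, 0], [0.76, -1.0, 0]]' --rot '[[0, 0, 0], [0, 0, 0], [0, 0, 0], [0, 0, 0], [0, 0, 0], [0, 0, 0]]' --hand '[0.25, 0.25, 0.25, 0.25, 0.25, 0.25]'

```text
time_s: 20.77
ee_pos: [586.7, 175.1, 125.9]
ee_rot: [-180.0, -0.1, 154.0]
force: [0.2, 0.1, -0.1]
gripper_width: 37.8
gripper_force: 40.0
```

```bash
python3 - <<'E'
from hov import *
e=env.state()['ee_pos']
hov([40],e[2]+8.5,None,'g40',rng=6);hov([20],e[2]+8.5,None,'g40b',rng=6)
E
```

```text
[586.70337379 175.10402827 125.86409941] [-1.79983474e+02 -6.51738544e-02  1.54001138e+02] 37.79647500858367
40 [583.2 177.1  46.3] [-3.50337379  1.99597173]
[586.14378294 176.13921939 125.94936359] [-1.79991428e+02 -7.55823758e-02  1.54095574e+02] 37.87622780631388
20 [584.1 177.6  64. ] [-2.04378294  1.46078061]
```

Emit:
apply_moves --delta_pos '[[0.01, -0.14, 0], [0.01, -0.14, 0], [0.01, -0.14, -0.2], [0.01, -0.14, -0.35], [0.01, -0.14, -0.45], [0.01, -0.14, -0.52], [0.01, -0.14, -0.52]]' --rot '[[0, 0, 0], [0, 0, 0], [0, 0, 0], [0, 0, 0], [0, 0, 0], [0, 0, 0], [0, 0, 0]]' --hand '[0.25, 0.25, 0.25, 0.25, 0.25, 0.25, 0.25]'

```text
time_s: 21.45
ee_pos: [586.0, 160.3, 62.2]
ee_rot: [-179.9, -0.2, 154.2]
force: [0.1, 0.7, -0.8]
gripper_width: 37.4
gripper_force: 40.0
```

Emit:
apply_moves --delta_pos '[[0, 0, -0.07], [0, 0, -0.12], [0, 0, -0.145], [0, 0, -0.145], [0, 0, -0.145], [0, 0, -0.145], [0, 0, -0.15], [0, 0, -0.15], [0, 0, -0.15], [0, 0, -0.15]]' --rot '[[0, 0, 0], [0, 0, 0], [0, 0, 0], [0, 0, 0], [0, 0, 0], [0, 0, 0], [0, 0, 0], [0, 0, 0], [0, 0, 0], [0, 0, 0]]' --hand '[0.25, 0.25, 0.25, 0.25, 0.25, 0.25, 0.6, 0.6, 0.6, 0.6]'

```text
time_s: 22.28
ee_pos: [589.3, 159.3, 46.8]
ee_rot: [179.9, 0.2, 154.2]
force: [0.4, -0.8, 0.5]
gripper_width: 54.8
gripper_force: 0.0
```

Emit:
apply_moves --delta_pos '[[0, 0, 0.2], [0, 0, 0.5], [0, 0, 0.8], [0.2, -0.1, 1], [0.4, -0.2, 1], [0.5, -0.2, 1], [0.55, -0.25, 1], [0.55, -0.25, 1], [0.55, -0.25, 1]]' --rot '[[0, 0, 0], [0, 0, 0], [0, 0, 0], [0, 0, 0], [0, 0, 0], [0, 0, 0], [0, 0, 0], [0, 0, 0], [0, 0, 0]]' --hand '[0.6, 0.6, 0.6, 1, 1, 1, 1, 1, 1]'

```text
time_s: 23.03
ee_pos: [653.2, 129.0, 165.4]
ee_rot: [-180.0, -0.1, 154.1]
force: [-0.0, 0.1, -0.2]
gripper_width: 90.2
gripper_force: 0.0
```

```bash
python3 - <<'E'
from hov import *
p,RT,_=hov([40],51,None,'st',X=(585,160))
im,S=bore(p,RT,(585,160),51,100)
for D,z in ((40,51),(56,38),(64,25)):
    im,S=bore(p,RT,(585,160),z,70);print(D,bestcirc(im,S,(585,160),D,None,8))
for n,z in (('pan_top',18),('spindle_foot',12)):
    for r in spotter.landmark_of(p,n)[:2]: print(n,round(r['score'],2),np.round(r['position'],1),np.round(onz(p,r['position'],RT,z)))
im,S=bore(p,RT,(617,10),18,70);print('pan',bestcirc(im,S,(617,10),66,None,12))
im,S=bore(p,RT,(617,10),76,40);print('knob',bestcirc(im,S,(617,10),24,None,12))
sd,RT2=grab('side');save(sd,'side7');a=sd['pixels'][180:250,320:420,::-1];a=cv2.resize(a,(700,490),interpolation=cv2.INTER_CUBIC)
b=cv2.resize(p['pixels'][:,:,::-1],(800,500))[0:330,250:650]; b=cv2.resize(b,(700,577))
cv2.imwrite('pics/chk.png',np.vstack([cv2.resize(a,(400,280)),cv2.resize(b,(400,320))]))
E
```

```text
[653.21759175 129.0189447  165.42386368] [-1.79964085e+02 -6.29732752e-02  1.54142346e+02] 90.15686641964179
40 [582.5 170.   38.5] [-70.71759175  40.9810553 ]
40 [577.  155.5  33.9]
56 [587.5 158.5  37.7]
64 [586.  161.   60.1]
pan_top 0.87 [206.9 209.8] [614.  14.  18.]
spindle_foot 0.57 [310.7 126.1] [583. 159.  12.]
pan [613.5  15.5  20.2]
knob [617.   15.5  35.6]
```

View pics/chk.png

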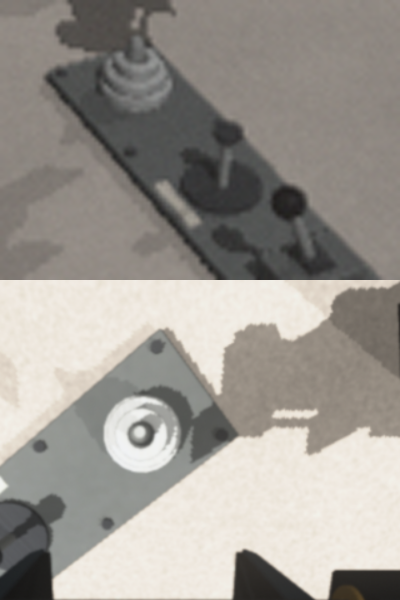

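The stack reads 64, 56 and 40 from bottom to top, concentric and seated (side crop (135,80), wrist crop (140,433)). Next I'll put the camera straight above the hanger knob to fix the stem.

Emit:
apply_moves --delta_pos '[[0.1, -0.3, 0], [0.2, -0.6, 0], [0.23, -0.9, 0], [0.23, -1, 0]]' --rot '[[0, 0, 0], [0, 0, 0], [0, 0, 0], [0, 0, 0]]' --hand '[1, 1, 1, 1]'

```text
time_s: 23.57
ee_pos: [681.6, 5.1, 165.8]
ee_rot: [-179.9, 0.1, 154.0]
force: [-0.7, 0.1, 0.1]
gripper_width: 91.3
gripper_force: 0.0
```

Emit:
apply_moves --delta_pos '[[0, -0.2, 0], [0, -0.2, 0], [0, -0.2, 0], [0, -0.2, 0]]' --rot '[[0, 0, 0], [0, 0, 0], [0, 0, 0], [0, 0, 0]]' --hand '[1, 1, 1, 1]'

```text
time_s: 23.9
ee_pos: [681.0, -13.6, 166.1]
ee_rot: [180.0, -0.0, 154.2]
force: [0.3, 0.2, -0.2]
gripper_width: 91.0
gripper_force: 0.0
```

```bash
python3 - <<'E'
from hov import *
st=env.state();print(st['ee_pos'],st['ee_rot'])
p,RT=grab('wrist');save(p,'w8')
for X0 in [(616,13.5)]:
    im,S=bore(p,RT,X0,18,66);print('pan',bestcirc(im,S,X0,66,None,10))
    im,S=bore(p,RT,X0,76,30);print('knob',bestcirc(im,S,X0,24,None,10))
for n,z in (('pan_top',18),('spindle_foot',12),('lever_tip',104)):
    for r in spotter.landmark_of(p,n)[:2]: print(n,round(r['score'],2),np.round(r['position'],1),np.round(onz(p,r['position'],RT,z),1))
# plate yaw from long edges: canny/hough on rectified z=12
im,S=bore(p,RT,(605,70),12,250);g=cv2.cvtColor(im,cv2.COLOR_RGB2GRAY);e=cv2.Canny(cv2.GaussianBlur(g,(0,0),4),30,80)
L=cv2.HoughLinesP(e,1,np.pi/720,150,minLineLength=400,maxLineGap=60)
for x1,y1,x2,y2 in ([] if L is None else L[:8,0]):
    W=im.shape[0];f=lambda x,y:np.array([605+(x-W/2)/S,70+(y-W/2)/S]);a,b=f(x1,y1),f(x2,y2);d=b-a
    print(np.round(a),np.round(b),round(np.degrees(np.arctan2(-d[0],d[1])),1))
E
```

```text
[680.99816364 -13.55581184 166.05633232] [ 1.79954920e+02 -3.01271913e-02  1.54190002e+02]
pan [617.   14.5  30.2]
knob [606.5   3.5  10.3]
pan_top 0.65 [310.5 134.5] [618.9  12.6  18. ]
spindle_foot 0.71 [427.1  32.9] [581.8 159.   12. ]
lever_tip 0.69 [162.6 204.1] [ 615.6 -119.6  104. ]
[496.  49.] [576. 212.] -26.0
[456. -38.] [503.  62.] -25.4
[485.  25.] [580. 220.] -26.0
```

Pan centre is (617,14.2), 149 mm from the spindle as it must be, and the press yaw is about 12.2°. Now to mass 1 at (388,230), turning so the fingers straddle its slot.

Emit:
apply_moves --delta_pos '[[-0.3, 0.2, 0], [-0.6, 0.4, 0], [-0.9, 0.6, 0], [-1, 0.7, 0], [-1, 0.7, 0]]' --rot '[[0, 0, -0.06], [0, 0, -0.14], [0, 0, -0.22], [0, 0, -0.3], [0, 0, -0.3]]' --hand '[1, 1, 1, 1, 1]'

```text
time_s: 24.52
ee_pos: [557.3, 72.5, 166.4]
ee_rot: [-179.9, -0.1, 128.4]
force: [-0.8, 0.5, 0.7]
gripper_width: 90.8
gripper_force: 0.0
```

Emit:
apply_moves --delta_pos '[[-0.3, 0.2, 0], [-0.6, 0.4, 0], [-0.9, 0.6, -0.2], [-1, 0.7, -0.2], [-1, 0.7, -0.2]]' --rot '[[0, 0, -0.06], [0, 0, -0.14], [0, 0, -0.22], [0, 0, -0.225], [0, 0, -0.225]]' --hand '[1, 1, 1, 1, 1]'

```text
time_s: 24.93
ee_pos: [436.7, 155.1, 140.8]
ee_rot: [-179.7, -0.1, 109.3]
force: [-0.5, 0.2, -0.2]
gripper_width: 91.5
gripper_force: 0.0
```

Emit:
apply_moves --delta_pos '[[-0.2, 0.25, -0.1], [-0.42, 0.5, -0.2], [-0.42, 0.6, -0.2], [-0.42, 0.6, -0.2], [-0.42, 0.6, -0.2]]' --rot '[[0, 0, 0], [0, 0, 0], [0, 0, 0], [0, 0, 0], [0, 0, 0]]' --hand '[1, 1, 1, 1, 1]'

```text
time_s: 25.35
ee_pos: [392.5, 226.1, 118.5]
ee_rot: [179.9, 0.0, 109.2]
force: [0.1, 0.4, -0.1]
gripper_width: 91.3
gripper_force: 0.0
```

```bash
cat >> hov.py <<'E'
def slot(p,RT,X,z=12,step=.5):
    """disc centre then slot mouth angle (deg, world) from the edge pairs"""
    X=np.array(X[:2],float); im,S=bore(p,RT,X,z,64); c=bestcirc(im,S,X,64,None,14)[:2]
    im,S=bore(p,RT,c,z,64); g=cv2.GaussianBlur(im.astype(np.float32),(0,0),2); W=im.shape[0]
    G=[(cv2.Sobel(g[...,k],cv2.CV_32F,1,0),cv2.Sobel(g[...,k],cv2.CV_32F,0,1)) for k in (0,2)]
    r=np.arange(3,30,.5);best=[]
    for a in np.radians(np.arange(0,360,1.)):
        d=np.array([np.cos(a),np.sin(a)]);n=np.array([-d[1],d[0]])
        for off in np.arange(-3,3.1,.5):
            sc=0
            for s in (-7,7):
                q=((r[:,None]*d+n*(s+off))*S+W/2).astype(int)
                sc+=sum(np.minimum(np.abs(gx[q[:,1],q[:,0]]*n[0]+gy[q[:,1],q[:,0]]*n[1]),120).mean() for gx,gy in G)
            best.append((sc,np.degrees(a),off))
    b=sorted(best)[::-1]; a=np.radians(b[0][1]); c2=c+b[0][2]*np.array([-np.sin(a),np.cos(a)])
    far=[x for x in b if abs((x[1]-b[0][1]+180)%360-180)>25][0]
    return c,np.round(c2,1),np.round(b[0],1),np.round(far,1)
def near(p,RT):
    st=env.state();e=st['ee_pos'];print(np.round(e,1),np.round(st['ee_rot'],1),st['qpos'].round())
    c=[]
    for r in spotter.trace(p,'massA_c'):
        if r['score']>.2: q=circ(p,RT,r['mask'],12)[0]; c.append((np.linalg.norm(q[:2]-e[:2]),q)); print(round(r['score'],2),q,p['pixels'][r['mask']].mean(0).round())
    for r in spotter.landmark_of(p,'massA_mouth')[:3]: print('mouth',round(r['score'],2),np.round(onz(p,r['position'],RT,12),1))
    return min(c,key=lambda t:t[0])[1][:2] if c else e[:2]
E
python3 - <<'E'
from hov import *
p,RT=grab('wrist');save(p,'m1');X=near(p,RT);print(*slot(p,RT,X))
E
```

```text
[392.6 225.5 118.5] [179.9   0.  109.1] [ 28.  12. 113.  -0.  54.   9.]
mouth 0.45 [388.6 227.8  12. ]
[387.6 228. ] [387.6 228. ] [173.9 297.    0. ] [ 54.4 262.    2. ]
```

Mass 1 centre is (387.6,228), with its mouth at -63°. I'll align and grasp it.

Emit:
apply_moves --delta_pos '[[-0.04, 0.02, 0], [-0.04, 0.02, -0.3], [-0.04, 0.02, -0.6], [-0.04, 0.02, -0.85], [-0.04, 0.02, -0.95], [-0.04, 0.02, -0.95], [-0.04, 0.02, -0.95], [-0.04, 0.02, -0.95], [-0.04, 0.02, -0.95], [-0.04, 0.02, -0.95]]' --rot '[[0, 0, 0.09], [0, 0, 0.09], [0, 0, 0.09], [0, 0, 0.09], [0, 0, 0.09], [0, 0, 0.09], [0, 0, 0.09], [0, 0, 0.09], [0, 0, 0.09], [0, 0, 0.09]]' --hand '[1, 1, 1, 1, 1, 1, 0.5, 0.5, 0.5, 0.5]' --newtons 55

```text
time_s: 26.33
ee_pos: [386.9, 227.8, 4.7]
ee_rot: [179.9, -0.0, 116.8]
force: [-0.3, -0.2, -0.7]
gripper_width: 67.3
gripper_force: 0.0
```

Emit:
apply_moves --delta_pos '[[0, 0, 0], [0, 0, 0], [0, 0, 0.3], [0, 0, 0.6], [0, 0, 0.9], [0, 0, 1], [0, 0, 1], [0, 0, 1]]' --rot '[[0, 0, 0], [0, 0, 0], [0, 0, 0], [0, 0, 0], [0, 0, 0], [0, 0, 0], [0, 0, 0], [0, 0, 0]]' --hand '[0.5, 0.5, 0.5, 0.5, 0.5, 0.5, 0.5, 0.5]'

```text
time_s: 27.0
ee_pos: [385.7, 227.6, 123.9]
ee_rot: [180.0, -0.0, 116.8]
force: [-0.5, -0.6, -3.1]
gripper_width: 61.9
gripper_force: 55.0
```

```bash
python3 - <<'E'
from hov import *
st=env.state();e=st['ee_pos'];print(np.round(e,1),np.round(st['ee_rot'],1),st['gripper_width'],st['force'])
p,RT=grab('wrist');save(p,'m1h');print(*slot(p,RT,e,e[2]+7))
E
```

```text
[385.7 227.6 123.9] [180.   -0.  116.8] 61.87368268034103 [-0.47928664 -0.59360045 -3.07122364]
[385.2 229.6] [386.1 227.8] [252.7 207.    2. ] [246.6  27.   -2.5]
```

Held well. Carrying it to the +y side of the hanger and turning the mouth to -77.8°.

Emit:
apply_moves --delta_pos '[[0.3, -0.2, 0], [0.6, -0.4, 0], [0.91, -0.65, 0], [0.91, -0.65, 0]]' --rot '[[0, 0, -0.05], [0, 0, -0.1], [0, 0, -0.17], [0, 0, -0.17]]' --hand '[0.5, 0.5, 0.5, 0.5]'

```text
time_s: 27.38
ee_pos: [499.0, 146.6, 121.8]
ee_rot: [180.0, 0.1, 101.9]
force: [-0.3, -0.3, -2.7]
gripper_width: 61.9
gripper_force: 55.0
```

Emit:
apply_moves --delta_pos '[[0.3, -0.2, 0], [0.6, -0.4, 0], [0.91, -0.65, 0], [0.91, -0.65, 0], [0.91, -0.65, -0.2], [0.91, -0.65, -0.4], [0.91, -0.65, -0.55], [0.91, -0.65, -0.55], [0.91, -0.65, -0.55]]' --rot '[[0, 0, 0], [0, 0, 0], [0, 0, 0], [0, 0, 0], [0, 0, 0], [0, 0, 0], [0, 0, 0], [0, 0, 0], [0, 0, 0]]' --hand '[0.5, 0.5, 0.5, 0.5, 0.5, 0.5, 0.5, 0.5, 0.5]'

```text
time_s: 28.13
ee_pos: [602.4, 71.9, 55.5]
ee_rot: [-179.7, -0.0, 102.2]
force: [-0.1, -0.1, -1.4]
gripper_width: 62.4
gripper_force: 55.0
```

```bash
python3 - <<'E'
from hov import *
st=env.state();e=st['ee_pos'];print(np.round(e,1),np.round(st['ee_rot'],2),st['gripper_width'],st['force'])
p,RT=grab('wrist');save(p,'m1i')
im,S=bore(p,RT,e,e[2]+7,64);print(bestcirc(im,S,e,64,None,5)[:2]-e[:2])
for c in('scene','side'):
    p,RT=grab(c)
    for n in ('massA_c','massA_mouth'):
        for r in spotter.landmark_of(p,n)[:5]: print(c,n,round(r['score'],2),np.round(onz(p,r['position'],RT,e[2]+1),1))
E
```

```text
[602.4  71.9  55.5] [-1.7966e+02 -5.0000e-02  1.0220e+02] 62.352262325155564 [-0.08701854 -0.06673735 -1.41242174]
[ 0.52503588 -0.47775964]
scene massA_c 0.66 [ 487.  -357.9   56.5]
scene massA_mouth 0.7 [ 459.2 -374.2   56.5]
side massA_c 0.51 [ 593.  -524.7   56.5]
side massA_c 0.42 [571.5 112.2  56.5]
side massA_mouth 0.69 [ 421.1 -377.    56.5]
```

Emit:
apply_moves --delta_pos '[[0.02, 0, -0.1], [0.02, 0, -0.2], [0.02, 0, -0.25], [0.02, 0, -0.25], [0.04, -0.1, -0.25], [0.07, -0.25, -0.25], [0.08, -0.3, -0.25], [0.08, -0.3, -0.25]]' --rot '[[0, 0, 0], [0, 0, 0], [0, 0, 0], [0, 0, 0], [0, 0, 0], [0, 0, 0], [0, 0, 0], [0, 0, 0]]' --hand '[0.5, 0.5, 0.5, 0.5, 0.5, 0.5, 0.5, 0.5]'

```text
time_s: 29.15
ee_pos: [615.0, 33.9, 28.5]
ee_rot: [179.9, 0.0, 102.0]
force: [0.3, -0.2, -2.3]
gripper_width: 62.2
gripper_force: 55.0
```

```bash
python3 - <<'E'
from hov import *
st=env.state();e=st['ee_pos'];print(np.round(e,1),np.round(st['ee_rot'],2),st['gripper_width'],st['force'].round(1))
p,RT=grab('wrist');save(p,'m1j')
for n in ('massA_c','massA_mouth'):
    for r in spotter.landmark_of(p,n)[:3]: print(n,round(r['score'],2),np.round(r['position']),np.round(onz(p,r['position'],RT,e[2]+1),1))
for r in spotter.landmark_of(p,'pan_top')[:2]: print('pan',round(r['score'],2),np.round(r['position']),np.round(onz(p,r['position'],RT,18),1))
cv2.imwrite('pics/m1j.png',cv2.cvtColor(p['pixels'],cv2.COLOR_RGB2BGR))
E
```

```text
[615.   33.9  28.5] [1.7991e+02 3.0000e-02 1.0204e+02] 62.21043865688619 [ 0.3 -0.2 -2.3]
pan 0.96 [311. 269.] [617.2  13.8  18. ]
```

Emit:
apply_moves --delta_pos '[[-0.01, 0, -0.02], [-0.01, -0.02, -0.02], [0, -0.07, -0.02], [0.01, -0.12, -0.02], [0.018, -0.166, -0.02], [0.018, -0.166, -0.02], [0.018, -0.166, -0.02]]' --rot '[[0, 0, 0], [0, 0, 0], [0, 0, 0], [0, 0, 0], [0, 0, 0], [0, 0, 0], [0, 0, 0]]' --hand '[0.5, 0.5, 0.5, 0.5, 0.5, 0.5, 0.5]'

```text
time_s: 29.93
ee_pos: [616.4, 15.3, 25.6]
ee_rot: [180.0, -0.0, 102.1]
force: [0.4, 0.7, -2.7]
gripper_width: 62.1
gripper_force: 55.0
```

Emit:
apply_moves --delta_pos '[[0.003, -0.012, -0.015], [0.006, -0.024, -0.015], [0.006, -0.024, -0.015]]' --rot '[[0, 0, 0], [0, 0, 0], [0, 0, 0]]' --hand '[0.5, 0.5, 0.5]'

```text
time_s: 30.18
ee_pos: [616.9, 12.8, 23.6]
ee_rot: [-180.0, 0.0, 102.2]
force: [-0.9, -0.1, -1.8]
gripper_width: 62.2
gripper_force: 55.0
```

Emit:
apply_moves --delta_pos '[[0.003, -0.012, 0], [0.003, -0.012, 0]]' --rot '[[0, 0, 0], [0, 0, 0]]' --hand '[0.5, 0.5]'

```text
time_s: 30.35
ee_pos: [617.4, 11.4, 23.8]
ee_rot: [180.0, 0.0, 102.2]
force: [0.2, -0.8, -3.2]
gripper_width: 62.0
gripper_force: 55.0
```

Emit:
apply_moves --delta_pos '[[0.002, -0.01, 0], [0.004, -0.02, 0], [0.004, -0.02, 0]]' --rot '[[0, 0, 0], [0, 0, 0], [0, 0, 0]]' --hand '[0.5, 0.5, 0.5]'

```text
time_s: 30.6
ee_pos: [617.5, 11.1, 23.7]
ee_rot: [-180.0, -0.2, 102.1]
force: [-1.3, 7.1, -2.3]
gripper_width: 61.8
gripper_force: 55.0
```

```bash
python3 - <<'E'
from hov import *
st=env.state();print(st['ee_pos'].round(1),st['force'].round(1))
E
```

```text
[617.5  11.1  23.7] [-1.3  7.1 -2.3]
```

Contact at the slot's end puts the centred pose at TCP (616.9,13.7), which agrees with the measured stem. I'll back off 2.5 mm, lower and release.

Emit:
apply_moves --delta_pos '[[-0.004, 0.02, 0], [-0.008, 0.039, 0], [-0.008, 0.039, -0.008], [-0.008, 0.039, -0.008], [-0.008, 0.039, -0.008], [-0.008, 0.039, -0.008], [-0.008, 0.039, -0.008]]' --rot '[[0, 0, 0], [0, 0, 0], [0, 0, 0], [0, 0, 0], [0, 0, 0], [0, 0, 0], [0, 0, 0]]' --hand '[0.5, 0.5, 0.5, 0.5, 0.9, 0.9, 0.9]'

```text
time_s: 31.18
ee_pos: [617.3, 13.6, 23.2]
ee_rot: [179.9, 0.0, 102.2]
force: [0.4, -0.2, 0.2]
gripper_width: 79.5
gripper_force: 0.0
```

Emit:
apply_moves --delta_pos '[[0, 0, 0], [0, 0, 0.2], [0, 0, 0.5], [0, 0, 0.8], [0, 0, 1], [0, 0, 1], [0, 0, 1]]' --rot '[[0, 0, 0], [0, 0, 0], [0, 0, 0], [0, 0, 0], [0, 0, 0], [0, 0, 0], [0, 0, 0]]' --hand '[0.9, 0.9, 0.9, 1, 1, 1, 1]'

```text
time_s: 31.77
ee_pos: [617.9, 13.7, 144.8]
ee_rot: [179.8, 0.1, 102.2]
force: [-0.1, 0.5, -0.6]
gripper_width: 91.2
gripper_force: 0.0
```

```bash
cat >> hov.py <<'E'
def panlook(z,X=(617.2,13.8),name='pl'):
    st=env.state();e=st['ee_pos'];print(e.round(1),st['ee_rot'].round(1))
    p,RT=grab('wrist');save(p,name)
    im,S=bore(p,RT,X,z,64); c=bestcirc(im,S,X,64,None,8); print('disc',c, slot(p,RT,X,z))
E
python3 - <<'E'
from hov import *
panlook(30)
E
```

```text
[617.9  13.7 144.8] [1.798e+02 1.000e-01 1.022e+02]
disc [617.2  13.8  66.8] (array([617.2,  13.8]), array([617.6,  14.1]), array([139.1, 310. ,   0.5]), array([131.2, 254. ,   0. ]))
```

Mass 1 lies centred at (617.2,13.8). Going to mass 2.

Emit:
apply_moves --delta_pos '[[-0.2, -0.1, 0], [-0.45, -0.35, 0], [-0.6, -0.5, 0], [-0.75, -0.58, 0], [-0.75, -0.58, 0]]' --rot '[[0, 0, -0.08], [0, 0, -0.16], [0, 0, -0.24], [0, 0, -0.32], [0, 0, -0.4]]' --hand '[1, 1, 1, 1, 1]'

```text
time_s: 32.23
ee_pos: [521.8, -57.3, 140.8]
ee_rot: [-179.6, 0.2, 67.3]
force: [-0.7, -0.7, 0.5]
gripper_width: 91.3
gripper_force: 0.0
```

Emit:
apply_moves --delta_pos '[[-0.2, -0.2, 0], [-0.45, -0.35, 0], [-0.6, -0.5, 0], [-0.75, -0.58, -0.2], [-0.75, -0.58, -0.2], [-0.75, -0.58, -0.2], [-0.75, -0.58, -0.2]]' --rot '[[0, 0, -0.08], [0, 0, -0.16], [0, 0, -0.24], [0, 0, -0.32], [0, 0, -0.39], [0, 0, -0.39], [0, 0, -0.39]]' --hand '[1, 1, 1, 1, 1, 1, 1]'

```text
time_s: 32.82
ee_pos: [436.4, -125.3, 117.9]
ee_rot: [-179.9, 0.1, 34.4]
force: [0.1, -0.2, -0.1]
gripper_width: 91.3
gripper_force: 0.0
```

```bash
python3 - <<'E'
from hov import *
p,RT=grab('wrist');save(p,'m2');X=near(p,RT);print(*slot(p,RT,X))
for X in [(442,-123)]: print(*slot(p,RT,X))
E
```

```text
[ 437.2 -125.3  118.4] [-180.     0.    34.4] [-17.  13. 113.   0.  54.  38.]
[ 436.2 -114.3] [ 435.6 -113.5] [116.3 217.   -1. ] [ 81.7 243.    3. ]
[ 436.  -114.5] [ 435.1 -113.3] [115.9 218.   -1.5] [ 80.5 244.    2.5]
```

Emit:
apply_moves --delta_pos '[[-0.012, 0.095, -0.2], [-0.012, 0.095, -0.4], [-0.012, 0.095, -0.4], [-0.012, 0.095, -0.4], [-0.012, 0.095, -0.4]]' --rot '[[0, 0, 0.03], [0, 0, 0.03], [0, 0, 0.03], [0, 0, 0.03], [0, 0, 0.03]]' --hand '[1, 1, 1, 1, 1]'

```text
time_s: 33.38
ee_pos: [436.6, -114.2, 71.7]
ee_rot: [179.9, -0.1, 36.9]
force: [0.0, 0.3, 0.3]
gripper_width: 90.9
gripper_force: 0.0
```

```bash
python3 - <<'E'
from hov import *
p,RT=grab('wrist');save(p,'m2b');X=near(p,RT);print(*slot(p,RT,X))
E
```

```text
[ 436.8 -114.3   72. ] [ 1.799e+02 -1.000e-01  3.690e+01] [-16.  16. 117.  -0.  47.  37.]
[ 434.8 -123.3] [ 434.8 -123.3] [183.5 218.    0. ] [122.3  42.    0. ]
```

Emit:
apply_moves --delta_pos '[[-0.015, -0.075, 0], [-0.015, -0.075, 0], [-0.015, -0.075, 0], [-0.015, -0.075, 0]]' --rot '[[0, 0, 0.013], [0, 0, 0.013], [0, 0, 0.013], [0, 0, 0.013]]' --hand '[1, 1, 1, 1]'

```text
time_s: 33.87
ee_pos: [434.0, -123.0, 71.3]
ee_rot: [180.0, -0.0, 37.9]
force: [0.0, 0.1, 0.4]
gripper_width: 91.3
gripper_force: 0.0
```

```bash
python3 - <<'E'
from hov import *
p,RT=grab('wrist');save(p,'m2c');X=near(p,RT);print(*slot(p,RT,X))
im,S=bore(p,RT,X,12,64)
for z in (0,6,12): im,S=bore(p,RT,X,z,64);print(z,[tuple(bestcirc(im,S,X,d,None,14)) for d in (60,64)])
g=im.mean(-1);hs=im.astype(int);d=(hs[...,0]-hs[...,2]);print(im[::38,::38].mean(-1).astype(int));print(d[::38,::38])
traces(p,RT,['massA_c','massA_mouth','ring64_c','ring40_c'],12,.1)
E
```

```text
[ 433.8 -122.9   71.1] [180.   -0.   37.9] [-17.  16. 117.   0.  47.  35.]
[ 436.8 -121.4] [ 437.1 -121.8] [177.5 218.    0.5] [111.4 127.   -1. ]
0 [(np.float64(419.8), np.float64(-129.4), np.float64(20.9)), (np.float64(422.3), np.float64(-129.4), np.float64(21.2))]
6 [(np.float64(422.3), np.float64(-128.4), np.float64(21.4)), (np.float64(425.3), np.float64(-128.4), np.float64(21.2))]
12 [(np.float64(425.3), np.float64(-127.4), np.float64(22.0)), (np.float64(436.8), np.float64(-121.4), np.float64(21.5))]
[[227 223 131  61  65  59 222 226 224 118  49 226]
 [224 219  57  64  60 224 227 225 229 217 225 223]
 [220  53  62  62 177 228 227 221 226 223 223 217]
 [ 52  60  63  73 199 219 220 222 221 224 226 220]
 [ 59  64  56 223 224 207 215 221 222 222 227 227]
 [ 63  60 218 205 225 134 136 215 223 221 225 220]
 [ 59 213 218 208 208 213 185 111 168 225 221 223]
 [121 222 220 208 212 207 209 126 127 130 222 222]
 [217 221 223 215 207 213 132 127 129 104 225 223]
 [217 221 222 222 135 203 126 128 111 137 227 221]
 [ 37 223 227 224 217 185 135 134 133 137 227 228]
 [ 36  39 222 222 224 134 137 132 135 140 224 226]]
[[15 20 15  1  2  3 20 17 19 16  3 19]
 [19 20  2  1  3 19 16 18 14 22 19 19]
 [21  1  1  3 22 16 17 20 17 19 19 23]
 [ 1  1  2  7 24  6  4  4 20 20 18 22]
 [ 0  2  2 20 20  5  5  4  5 19 18 18]
 [ 1  1 22 12 18 18  9  5  5  5 20 21]
 [ 1 22 22  5  4 17 23 12  4  5 21 19]
 [14 20 21  9  4  5  5  4  4  5 20 20]
 [22 21 20 23  5  3  5  4  4  5 19 20]
 [23 21 21 20 18  5  4  4 11 18 16 21]
 [ 4 19 15 19 22 20 18 18 19 19 17 16]
 [ 4  4 20 21 20 19 18 19 18 19 20 18]]
```

```bash
cat >> hov.py <<'E'
def fit(p,RT,X,z=12,rng=14,ring=False,lo=85,thr=12):
    """template match of a 64 mm slotted disc on the neutral-grey mask (floor is beige)"""
    X=np.array(X[:2],float);im,S=bore(p,RT,X,z,64);h=im.astype(int)
    m=((cv2.GaussianBlur(im,(0,0),2).astype(int)@np.array([1,0,-1])<thr)&(h.mean(-1)>lo)).astype(np.float32)
    m=cv2.resize(m,None,fx=.5,fy=.5,interpolation=cv2.INTER_AREA)*2-1;S=S/2;W=m.shape[0]
    g=(np.arange(int(76*S)|1)-int(38*S))/S;xx,yy=np.meshgrid(g,g);best=(-9,)
    for a in range(0,360,2):
        c,s=np.cos(np.radians(a)),np.sin(np.radians(a));u=xx*c+yy*s;v=-xx*s+yy*c
        t=np.where((np.hypot(xx,yy)<32)&~((u>-7)&(abs(v)<7)),1,-1).astype(np.float32); t[np.hypot(xx,yy)>37]=0
        r=cv2.matchTemplate(m,t,cv2.TM_CCORR)/np.abs(t).sum();_,q,_,l=cv2.minMaxLoc(r)
        if q>best[0]: best=(q,a,X[0]+(l[0]+len(g)//2-W/2)/S,X[1]+(l[1]+len(g)//2-W/2)/S)
    return np.round(best,2)
E
python3 - <<'E'
from hov import *
p,RT=grab('wrist');e=env.state()['ee_pos'];print(e,fit(p,RT,e)); 
E
```

```text
[ 433.63528737 -122.87943578   70.79293957] [   0.95  218.    435.64 -122.38]
```

Template fit of 0.95 gives mass 2 at (435.6,-122.4), mouth 218°. I'll grasp it.

Emit:
apply_moves --delta_pos '[[0.016, 0.004, -0.1], [0.016, 0.004, -0.35], [0.016, 0.004, -0.5], [0.016, 0.004, -0.55], [0.016, 0.004, -0.55], [0.016, 0.004, -0.55], [0.016, 0.004, -0.55], [0.016, 0.004, -0.55], [0.016, 0.004, -0.55], [0.016, 0.004, -0.55]]' --rot '[[0, 0, 0], [0, 0, 0], [0, 0, 0], [0, 0, 0], [0, 0, 0], [0, 0, 0], [0, 0, 0], [0, 0, 0], [0, 0, 0], [0, 0, 0]]' --hand '[1, 1, 1, 1, 1, 0.5, 0.5, 0.5, 0.5, 0.5]'

```text
time_s: 35.1
ee_pos: [436.1, -122.7, 5.6]
ee_rot: [179.9, -0.1, 38.0]
force: [-0.4, 0.4, 3.9]
gripper_width: 62.4
gripper_force: 55.0
```

Emit:
apply_moves --delta_pos '[[0, 0, 0], [0, 0, 0.3], [0, 0, 0.6], [0, 0, 0.9], [0, 0, 1], [0, 0, 1], [0, 0, 1]]' --rot '[[0, 0, 0], [0, 0, 0], [0, 0, 0], [0, 0, 0], [0, 0, 0], [0, 0, 0], [0, 0, 0]]' --hand '[0.5, 0.5, 0.5, 0.5, 0.5, 0.5, 0.5]'

```text
time_s: 35.68
ee_pos: [435.1, -122.4, 124.6]
ee_rot: [180.0, 0.0, 38.0]
force: [-0.5, 0.4, -3.8]
gripper_width: 61.9
gripper_force: 55.0
```

```bash
python3 - <<'E'
from hov import *
st=env.state();print(st['ee_pos'].round(1),st['ee_rot'].round(1),st['gripper_width'],st['force'].round(1))
p,RT=grab('wrist');save(p,'m2h');print(fit(p,RT,st['ee_pos'],st['ee_pos'][2]+7))
E
```

```text
[ 435.1 -122.4  124.6] [180.   0.  38.] 61.92927375064115 [-0.5  0.4 -3.8]
[   0.61  218.    435.55 -121.87]
```

Emit:
apply_moves --delta_pos '[[0.2, 0.1, 0.25], [0.5, 0.25, 0.25], [0.8, 0.4, 0.25], [1, 0.49, 0.25], [1, 0.49, 0.25]]' --rot '[[0, 0, -0.08], [0, 0, -0.16], [0, 0, -0.24], [0, 0, -0.32], [0, 0, -0.4]]' --hand '[0.5, 0.5, 0.5, 0.5, 0.5]'

```text
time_s: 36.15
ee_pos: [559.6, -61.4, 151.9]
ee_rot: [-179.9, -0.0, 3.4]
force: [0.4, 0.9, -2.4]
gripper_width: 62.1
gripper_force: 55.0
```

Emit:
apply_moves --delta_pos '[[0.3, 0.15, 0], [0.6, 0.3, 0], [0.9, 0.45, 0], [1, 0.49, 0], [1, 0.49, 0], [1, 0.49, -0.2], [1, 0.49, -0.4], [1, 0.49, -0.5], [1, 0.49, -0.5]]' --rot '[[0, 0, -0.08], [0, 0, -0.16], [0, 0, -0.24], [0, 0, -0.25], [0, 0, -0.25], [0, 0, -0.25], [0, 0, -0.25], [0, 0, -0.25], [0, 0, -0.25]]' --hand '[0.5, 0.5, 0.5, 0.5, 0.5, 0.5, 0.5, 0.5, 0.5]'

```text
time_s: 36.9
ee_pos: [671.3, -5.2, 89.2]
ee_rot: [179.8, 0.6, -17.9]
force: [-0.5, 0.2, -2.9]
gripper_width: 61.6
gripper_force: 55.0
```

```bash
cat > go.py <<'E'
import sys
from hov import *
# usage: go.py offdir_deg offset_along_toolx dist
a,o,d=map(float,sys.argv[1:4]);n=np.array([np.cos(np.radians(a)),np.sin(np.radians(a))])
st=env.state();T=np.array([617.2,13.8])-o*n+d*n
print(st['ee_pos'].round(1),st['ee_rot'].round(2),st['qpos'].round(),st['force'].round(1),round(st['gripper_width'],1)); print('target',T.round(1),'delta/120',((T-st['ee_pos'][:2])/120).round(3))
E
python3 go.py -17.8 0.7 62
```

```text
[671.3  -5.2  89.2] [179.79   0.65 -17.89] [ -1.  32.  85.  -0.  63. 106.] [-0.5  0.2 -2.9] 61.6
target [675.6  -4.9] delta/120 [0.036 0.003]
```

Emit:
apply_moves --delta_pos '[[0.01, 0, -0.15], [0.01, 0, -0.3], [0.01, 0, -0.42], [0.01, 0, -0.42], [0.01, 0, -0.42]]' --rot '[[0, 0, 0], [0, 0, 0], [0, 0, 0], [0, 0, 0], [0, 0, 0]]' --hand '[0.5, 0.5, 0.5, 0.5, 0.5]'

```text
time_s: 37.32
ee_pos: [676.2, -5.2, 44.3]
ee_rot: [180.0, 0.1, -17.9]
force: [-0.2, -0.3, -2.9]
gripper_width: 62.3
gripper_force: 55.0
```

```bash
python3 go.py -17.8 0.7 30
```

```text
[676.2  -5.2  44.3] [ 1.7997e+02  8.0000e-02 -1.7900e+01] [ -1.  35.  88.  -0.  58. 106.] [-0.2 -0.3 -2.9] 62.3
target [645.1   4.8] delta/120 [-0.26   0.084]
```

Emit:
apply_moves --delta_pos '[[-0.06, 0.02, -0.03], [-0.15, 0.05, -0.03], [-0.26, 0.084, -0.03], [-0.26, 0.084, -0.03], [-0.26, 0.084, -0.03]]' --rot '[[0, 0, 0], [0, 0, 0], [0, 0, 0], [0, 0, 0], [0, 0, 0]]' --hand '[0.5, 0.5, 0.5, 0.5, 0.5]'

```text
time_s: 37.73
ee_pos: [645.8, 5.3, 42.2]
ee_rot: [-180.0, -0.1, -17.9]
force: [0.5, -0.1, -3.5]
gripper_width: 62.1
gripper_force: 55.0
```

```bash
python3 go.py -17.8 0.7 3
```

```text
[645.8   5.3  42.2] [-1.7997e+02 -1.2000e-01 -1.7860e+01] [ -1.  33.  93.  -0.  55. 107.] [ 0.5 -0.1 -3.5] 62.1
target [619.4  13.1] delta/120 [-0.22   0.065]
```

Emit:
apply_moves --delta_pos '[[-0.05, 0.013, -0.02], [-0.11, 0.032, -0.04], [-0.17, 0.05, -0.05], [-0.22, 0.065, -0.05], [-0.22, 0.065, -0.05], [-0.22, 0.065, -0.05]]' --rot '[[0, 0, 0], [0, 0, 0], [0, 0, 0], [0, 0, 0], [0, 0, 0], [0, 0, 0]]' --hand '[0.5, 0.5, 0.5, 0.5, 0.5, 0.5]'

```text
time_s: 38.23
ee_pos: [618.4, 13.3, 35.6]
ee_rot: [-180.0, 0.1, -17.9]
force: [-2.4, 1.0, 6.9]
gripper_width: 61.9
gripper_force: 55.0
```

```bash
python3 go.py -17.8 0.7 0
```

```text
[618.4  13.3  35.6] [-1.800e+02  6.000e-02 -1.788e+01] [  0.  31.  97.   0.  52. 108.] [-2.4  1.   6.9] 61.9
target [616.5  14. ] delta/120 [-0.016  0.006]
```

Emit:
apply_moves --delta_pos '[[0, 0, 0.01], [-0.014, 0.005, 0.01], [-0.014, 0.005, 0.01], [-0.014, 0.005, 0], [-0.014, 0.005, 0]]' --rot '[[0, 0, 0], [0, 0, 0], [0, 0, 0], [0, 0, 0], [0, 0, 0]]' --hand '[0.5, 0.5, 0.5, 0.5, 0.5]'

```text
time_s: 38.65
ee_pos: [617.3, 13.6, 35.6]
ee_rot: [180.0, 0.0, -17.9]
force: [-2.4, 0.6, 5.6]
gripper_width: 62.1
gripper_force: 55.0
```

Emit:
apply_moves --delta_pos '[[0, 0, 0], [0, 0, 0], [0, 0, 0], [0, 0, 0.1], [0, 0, 0.4], [0, 0, 0.7], [0, 0, 1], [0, 0, 1], [0, 0, 1]]' --rot '[[0, 0, 0], [0, 0, 0], [0, 0, 0], [0, 0, 0], [0, 0, 0], [0, 0, 0], [0, 0, 0], [0, 0, 0], [0, 0, 0]]' --hand '[0.9, 0.9, 0.9, 0.9, 0.9, 1, 1, 1, 1]'

```text
time_s: 39.4
ee_pos: [618.9, 13.6, 157.2]
ee_rot: [-179.9, -0.3, -17.9]
force: [0.3, 0.4, -0.1]
gripper_width: 91.5
gripper_force: 0.0
```

```bash
python3 - <<'E'
from hov import *
st=env.state();print(st['ee_pos'].round(1),st['force'].round(1),st['qpos'].round())
p,RT=grab('wrist');save(p,'pl2')
X=(617.2,13.8)
for z in (30,42): im,S=bore(p,RT,X,z,64);print(z,bestcirc(im,S,X,64,None,8),fit(p,RT,X,z,thr=12,lo=110))
for n in ('massA_c','massA_mouth'):
    for r in spotter.landmark_of(p,n)[:3]: print(n,round(r['score'],2),np.round(onz(p,r['position'],RT,42),1))
p,RT=grab('scene');traces(p,RT,['massA_c'],12)
E
```

```text
[618.9  13.6 157.2] [ 0.3  0.4 -0.1] [  0.  24.  89.  -0.  67. 108.]
30 [615.7  14.8  38.3] [5.800e-01 1.660e+02 6.152e+02 1.530e+01]
42 [616.7  14.3  56.1] [  0.63 164.   616.7   14.3 ]
massA_c 0.73 [236. 313.  25.  27.] [ 468.7 -347.3   68.2] [ 470.  -347.6   59.    66. ] [128. 126. 124.]
```

Mass 2 is centred at (616.7,14.3), slot at 164°. On to mass 3 at (469,-348), turning the wrist for a mouth facing about 180°.

Emit:
apply_moves --delta_pos '[[-0.1, -0.2, 0], [-0.2, -0.4, 0], [-0.3, -0.6, 0], [-0.42, -0.8, 0], [-0.42, -0.98, 0], [-0.42, -0.98, 0], [-0.42, -0.98, 0], [-0.42, -0.98, 0], [-0.42, -0.98, 0], [-0.42, -0.98, 0]]' --rot '[[0, 0, 0.08], [0, 0, 0.16], [0, 0, 0.24], [0, 0, 0.32], [0, 0, 0.4], [0, 0, 0.48], [0, 0, 0.56], [0, 0, 0.64], [0, 0, 0.72], [0, 0, 0.77]]' --hand '[1, 1, 1, 1, 1, 1, 1, 1, 1, 1]'

```text
time_s: 40.48
ee_pos: [566.4, -104.1, 153.4]
ee_rot: [-179.9, 0.1, 48.6]
force: [-1.1, 0.7, 0.5]
gripper_width: 91.3
gripper_force: 0.0
```

Emit:
apply_moves --delta_pos '[[-0.1, -0.2, 0], [-0.2, -0.4, 0], [-0.3, -0.6, 0], [-0.42, -0.8, 0], [-0.42, -0.98, 0], [-0.42, -0.98, 0], [-0.42, -0.98, 0], [-0.42, -0.98, 0], [-0.42, -0.98, 0], [-0.42, -0.98, 0]]' --rot '[[0, 0, 0.08], [0, 0, 0.16], [0, 0, 0.24], [0, 0, 0.32], [0, 0, 0.4], [0, 0, 0.48], [0, 0, 0.56], [0, 0, 0.64], [0, 0, 0.72], [0, 0, 0.77]]' --hand '[1, 1, 1, 1, 1, 1, 1, 1, 1, 1]'

```text
time_s: 41.32
ee_pos: [516.0, -221.5, 153.5]
ee_rot: [-179.9, -0.1, 114.8]
force: [-0.3, 1.1, 0.6]
gripper_width: 91.1
gripper_force: 0.0
```

Emit:
apply_moves --delta_pos '[[-0.1, -0.2, 0], [-0.2, -0.4, 0], [-0.3, -0.6, 0], [-0.42, -0.8, 0], [-0.42, -0.98, -0.2], [-0.42, -0.98, -0.3], [-0.42, -0.98, -0.3], [-0.42, -0.98, -0.3], [-0.42, -0.98, -0.3], [-0.42, -0.98, -0.3]]' --rot '[[0, 0, 0.08], [0, 0, 0.16], [0, 0, 0.24], [0, 0, 0.32], [0, 0, 0.4], [0, 0, 0.48], [0, 0, 0.56], [0, 0, 0.64], [0, 0, 0.72], [0, 0, 0.77]]' --hand '[1, 1, 1, 1, 1, 1, 1, 1, 1, 1]'

```text
time_s: 42.15
ee_pos: [465.6, -339.0, 117.3]
ee_rot: [179.9, -0.1, -179.1]
force: [0.3, -0.3, 0.4]
gripper_width: 91.3
gripper_force: 0.0
```

```bash
python3 - <<'E'
from hov import *
p,RT=grab('wrist');save(p,'m3');X=near(p,RT);print(fit(p,RT,X),fit(p,RT,(469,-348)))
E
```

```text
[ 465.7 -338.9  117.4] [ 1.799e+02 -1.000e-01 -1.790e+02] [ -37.   23.   98.    0.   60. -128.]
0.78 [ 465.1 -345.6   65. ] [201. 202. 196.]
[   0.95  176.    464.6  -346.1 ] [   0.94  178.    464.5  -346.  ]
```

Emit:
apply_moves --delta_pos '[[-0.009, -0.06, 0], [-0.009, -0.06, -0.3], [-0.009, -0.06, -0.6], [-0.009, -0.06, -0.85], [-0.009, -0.06, -0.935], [-0.009, -0.06, -0.935], [-0.009, -0.06, -0.935], [-0.009, -0.06, -0.935], [-0.009, -0.06, -0.935], [-0.009, -0.06, -0.935]]' --rot '[[0, 0, -0.04], [0, 0, -0.045], [0, 0, -0.045], [0, 0, -0.045], [0, 0, -0.045], [0, 0, -0.045], [0, 0, -0.045], [0, 0, -0.045], [0, 0, -0.045], [0, 0, -0.045]]' --hand '[1, 1, 1, 1, 1, 1, 0.5, 0.5, 0.5, 0.5]'

```text
time_s: 43.13
ee_pos: [466.2, -347.1, 8.3]
ee_rot: [-179.9, 0.2, 176.8]
force: [-0.0, 0.8, 0.1]
gripper_width: 67.7
gripper_force: 0.0
```

Emit:
apply_moves --delta_pos '[[0, 0, 0], [0, 0, 0], [0, 0, 0.3], [0, 0, 0.6], [0, 0, 0.9], [0, 0, 1], [0, 0, 1], [0, 0, 1]]' --rot '[[0, 0, 0], [0, 0, 0], [0, 0, 0], [0, 0, 0], [0, 0, 0], [0, 0, 0], [0, 0, 0], [0, 0, 0]]' --hand '[0.5, 0.5, 0.5, 0.5, 0.5, 0.5, 0.5, 0.5]'

```text
time_s: 43.8
ee_pos: [464.9, -346.2, 126.6]
ee_rot: [180.0, 0.0, 176.8]
force: [-0.5, 0.4, -3.2]
gripper_width: 61.1
gripper_force: 55.0
```

```bash
python3 - <<'E'
from hov import *
st=env.state();print(st['ee_pos'].round(1),st['ee_rot'].round(1),st['gripper_width'],st['force'].round(1))
p,RT=grab('wrist');save(p,'m3h');print(fit(p,RT,st['ee_pos'],st['ee_pos'][2]+7))
E
```

```text
[ 464.9 -346.2  126.6] [180.    0.  176.8] 61.09991352917037 [-0.5  0.4 -3.2]
[   0.49  176.    462.37 -346.2 ]
```

Emit:
apply_moves --delta_pos '[[0.08, 0.2, 0.25], [0.15, 0.45, 0.25], [0.25, 0.7, 0.25], [0.295, 0.884, 0.25], [0.295, 0.884, 0.25], [0.295, 0.884, 0.25], [0.295, 0.884, 0.25]]' --rot '[[0, 0, -0.08], [0, 0, -0.16], [0, 0, -0.24], [0, 0, -0.32], [0, 0, -0.4], [0, 0, -0.48], [0, 0, -0.522]]' --hand '[0.5, 0.5, 0.5, 0.5, 0.5, 0.5, 0.5]'

```text
time_s: 44.43
ee_pos: [499.4, -239.0, 153.9]
ee_rot: [-179.9, -0.3, 131.7]
force: [-0.6, -0.6, -2.2]
gripper_width: 61.4
gripper_force: 55.0
```

Emit:
apply_moves --delta_pos '[[0.08, 0.2, 0], [0.15, 0.45, 0], [0.25, 0.7, 0], [0.295, 0.884, 0], [0.295, 0.884, 0], [0.295, 0.884, 0], [0.295, 0.884, 0]]' --rot '[[0, 0, -0.08], [0, 0, -0.16], [0, 0, -0.24], [0, 0, -0.32], [0, 0, -0.4], [0, 0, -0.48], [0, 0, -0.522]]' --hand '[0.5, 0.5, 0.5, 0.5, 0.5, 0.5, 0.5]'

```text
time_s: 45.02
ee_pos: [534.7, -133.2, 153.8]
ee_rot: [-179.7, -0.1, 86.8]
force: [-0.2, 0.5, -2.0]
gripper_width: 61.3
gripper_force: 55.0
```

Emit:
apply_moves --delta_pos '[[0.08, 0.2, 0], [0.15, 0.45, 0], [0.25, 0.7, 0], [0.295, 0.884, 0], [0.295, 0.884, 0], [0.295, 0.884, 0], [0.295, 0.884, 0], [0.295, 0.884, -0.2], [0.295, 0.884, -0.4], [0.295, 0.884, -0.4]]' --rot '[[0, 0, -0.08], [0, 0, -0.16], [0, 0, -0.24], [0, 0, -0.32], [0, 0, -0.4], [0, 0, -0.48], [0, 0, -0.522], [0, 0, -0.522], [0, 0, -0.522], [0, 0, -0.522]]' --hand '[0.5, 0.5, 0.5, 0.5, 0.5, 0.5, 0.5, 0.5, 0.5, 0.5]'

```text
time_s: 45.85
ee_pos: [566.3, -27.8, 101.9]
ee_rot: [-179.4, 0.6, 42.2]
force: [-1.0, 0.1, -3.0]
gripper_width: 61.2
gripper_force: 55.0
```

```bash
python3 go.py 222.2 -1 62; python3 - <<'E'
from hov import *
st=env.state();p,RT=grab('wrist');save(p,'m3i')
for h in (5.4,): print(fit(p,RT,st['ee_pos'],st['ee_pos'][2]+h))
E
```

```text
[566.3 -27.8 101.9] [-179.41    0.58   42.2 ] [-4. 23. 99. -0. 58. 44.] [-1.   0.1 -3. ] 61.2
target [570.5 -28.5] delta/120 [ 0.035 -0.006]
[ 4.7000e-01  4.4000e+01  5.7433e+02 -2.0800e+01]
```

Emit:
apply_moves --delta_pos '[[0.01, 0, -0.15], [0.01, 0, -0.3], [0.01, 0, -0.42], [0.01, 0, -0.42], [0.01, 0, -0.42]]' --rot '[[0, 0, 0], [0, 0, 0], [0, 0, 0], [0, 0, 0], [0, 0, 0]]' --hand '[0.5, 0.5, 0.5, 0.5, 0.5]'

```text
time_s: 46.32
ee_pos: [572.4, -28.2, 58.1]
ee_rot: [-179.9, 0.1, 42.2]
force: [0.7, 0.2, -1.3]
gripper_width: 61.6
gripper_force: 55.0
```

```bash
python3 go.py 222.2 -1 30
```

```text
[572.4 -28.2  58.1] [-1.7995e+02  5.0000e-02  4.2180e+01] [ -4.  26. 102.  -0.  52.  44.] [ 0.7  0.2 -1.3] 61.6
target [594.2  -7. ] delta/120 [0.182 0.176]
```

Emit:
apply_moves --delta_pos '[[0, 0, -0.04], [0.05, 0.05, -0.042], [0.11, 0.11, -0.042], [0.182, 0.176, -0.042], [0.182, 0.176, -0.042], [0.182, 0.176, -0.042]]' --rot '[[0, 0, 0], [0, 0, 0], [0, 0, 0], [0, 0, 0], [0, 0, 0], [0, 0, 0]]' --hand '[0.5, 0.5, 0.5, 0.5, 0.5, 0.5]'

```text
time_s: 46.82
ee_pos: [595.4, -6.3, 53.4]
ee_rot: [180.0, -0.0, 42.3]
force: [-0.8, -1.0, -3.3]
gripper_width: 61.6
gripper_force: 55.0
```

```bash
python3 go.py 222.2 -1 3
```

```text
[595.4  -6.3  53.4] [ 1.7995e+02 -3.0000e-02  4.2270e+01] [-2. 28. 99. -0. 53. 46.] [-0.8 -1.  -3.3] 61.6
target [614.2  11.1] delta/120 [0.157 0.145]
```

Emit:
apply_moves --delta_pos '[[0.04, 0.036, 0], [0.08, 0.074, -0.01], [0.12, 0.11, -0.015], [0.157, 0.145, -0.02], [0.157, 0.145, -0.02], [0.157, 0.145, -0.02]]' --rot '[[0, 0, 0], [0, 0, 0], [0, 0, 0], [0, 0, 0], [0, 0, 0], [0, 0, 0]]' --hand '[0.5, 0.5, 0.5, 0.5, 0.5, 0.5]'

```text
time_s: 47.32
ee_pos: [613.4, 10.6, 50.6]
ee_rot: [-180.0, 0.0, 42.2]
force: [-0.2, 0.3, -1.1]
gripper_width: 61.2
gripper_force: 55.0
```

```bash
python3 go.py 222.2 -1 0
```

```text
[613.4  10.6  50.6] [-1.7999e+02  2.0000e-02  4.2220e+01] [-0. 30. 97. -0. 54. 48.] [-0.2  0.3 -1.1] 61.2
target [616.5  13.1] delta/120 [0.026 0.021]
```

Emit:
apply_moves --delta_pos '[[0.013, 0.01, 0], [0.026, 0.022, 0], [0.036, 0.032, 0], [0.044, 0.039, 0], [0.044, 0.039, 0]]' --rot '[[0, 0, 0], [0, 0, 0], [0, 0, 0], [0, 0, 0], [0, 0, 0]]' --hand '[0.5, 0.5, 0.5, 0.5, 0.5]'

```text
time_s: 47.73
ee_pos: [618.5, 14.9, 50.8]
ee_rot: [180.0, 0.0, 42.2]
force: [0.4, 0.6, -1.0]
gripper_width: 61.1
gripper_force: 55.0
```

Emit:
apply_moves --delta_pos '[[0.007, 0.007, 0], [0.015, 0.013, 0], [0.015, 0.013, 0]]' --rot '[[0, 0, 0], [0, 0, 0], [0, 0, 0]]' --hand '[0.5, 0.5, 0.5]'

```text
time_s: 47.98
ee_pos: [618.7, 15.1, 50.6]
ee_rot: [-180.0, 0.3, 42.2]
force: [-3.5, -4.3, -0.7]
gripper_width: 61.5
gripper_force: 55.0
```

Emit:
apply_moves --delta_pos '[[-0.015, -0.013, 0], [-0.029, -0.026, 0], [-0.029, -0.026, -0.008], [-0.029, -0.026, -0.015], [-0.029, -0.026, -0.015]]' --rot '[[0, 0, 0], [0, 0, 0], [0, 0, 0], [0, 0, 0], [0, 0, 0]]' --hand '[0.5, 0.5, 0.5, 0.5, 0.5]'

```text
time_s: 48.4
ee_pos: [617.0, 13.4, 50.1]
ee_rot: [180.0, -0.0, 42.2]
force: [-2.2, -1.6, 3.9]
gripper_width: 61.3
gripper_force: 55.0
```

Emit:
apply_moves --delta_pos '[[0, 0, 0], [0, 0, 0], [0, 0, 0], [0, 0, 0.1], [0, 0, 0.4], [0, 0, 0.7], [0, 0, 1], [0, 0, 1], [0, 0, 1]]' --rot '[[0, 0, 0], [0, 0, 0], [0, 0, 0], [0, 0, 0], [0, 0, 0], [0, 0, 0], [0, 0, 0], [0, 0, 0], [0, 0, 0]]' --hand '[0.9, 0.9, 0.9, 0.9, 0.9, 1, 1, 1, 1]'

```text
time_s: 49.15
ee_pos: [618.6, 13.6, 171.6]
ee_rot: [179.8, -0.3, 42.2]
force: [0.3, -0.1, -1.2]
gripper_width: 90.9
gripper_force: 0.0
```

```bash
python3 - <<'E'
from hov import *
st=env.state();print(st['ee_pos'].round(1),st['force'].round(1),st['qpos'].round())
p,RT=grab('wrist');save(p,'pl3')
X=(617.2,13.8)
for z in (30,42,54): im,S=bore(p,RT,X,z,64);print(z,bestcirc(im,S,X,64,None,8),fit(p,RT,X,z,thr=12,lo=110))
s,RT2=grab('side');save(s,'side9')
for q,RQ,n in ((p,RT,'w'),(s,RT2,'side')):
    for r in spotter.landmark_of(q,'lever_tip')[:2]: print(n,r['score'],np.round(r['position']),np.round(onz(q,r['position'],RQ,104),1))
a=cv2.resize(s['pixels'][180:270,320:430,::-1],(400,327),interpolation=cv2.INTER_CUBIC)
b=cv2.resize(p['pixels'][60:290,140:500,::-1],(400,256))
cv2.imwrite('pics/fin.png',np.vstack([a,b]))
E
```

```text
[618.6  13.6 171.6] [ 0.3 -0.1 -1.2] [ 0. 24. 88.  0. 68. 48.]
30 [615.2  13.3  31.6] [5.200e-01 2.380e+02 6.122e+02 1.380e+01]
42 [616.7  13.8  39.3] [5.700e-01 2.340e+02 6.147e+02 1.430e+01]
54 [617.7  14.3  57.6] [6.000e-01 2.260e+02 6.177e+02 1.480e+01]
side 0.59 [394. 231.] [ 620.5 -118.4  104. ]
```

All three masses are stacked and centred at (617.7,14.3) at z 54. Now the lever: shut fingers, go behind the ball on its -x side, and push along the press's +x.

Emit:
apply_moves --delta_pos '[[-0.2, -0.3, 0], [-0.4, -0.6, 0], [-0.55, -0.9, 0], [-0.55, -1, 0], [-0.55, -1, 0], [-0.55, -1, 0]]' --rot '[[0, 0, -0.08], [0, 0, -0.16], [0, 0, -0.24], [0, 0, -0.32], [0, 0, -0.35], [0, 0, -0.35]]' --hand '[0.5, 0, 0, 0, 0, 0]' --newtons 20

```text
time_s: 49.85
ee_pos: [549.8, -107.5, 167.6]
ee_rot: [-179.9, 0.1, 11.9]
force: [-0.2, -0.1, -0.3]
gripper_width: 54.1
gripper_force: 0.0
```

Emit:
apply_moves --delta_pos '[[0, -0.2, 0], [0, -0.2, 0], [0, -0.2, -0.3], [0, -0.2, -0.6], [0, -0.2, -0.62], [0, -0.2, -0.62]]' --rot '[[0, 0, 0], [0, 0, 0], [0, 0, 0], [0, 0, 0], [0, 0, 0], [0, 0, 0]]' --hand '[0, 0, 0, 0, 0, 0]'

```text
time_s: 50.35
ee_pos: [549.2, -129.4, 92.3]
ee_rot: [-179.8, 0.3, 12.2]
force: [0.4, 0.1, 0.6]
gripper_width: 14.1
gripper_force: 0.0
```

```bash
python3 - <<'E'
from hov import *
st=env.state();print(st['ee_pos'].round(1),st['ee_rot'].round(1),st['force'].round(1),st['gripper_width'])
for c in ('wrist','scene','side'):
    p,RT=grab(c)
    for r in spotter.landmark_of(p,'lever_tip')[:2]: print(c,round(r['score'],2),np.round(r['position']),np.round(onz(p,r['position'],RT,104),1))
    print(np.round(proj(p,[606,-118.5,104],RT)))
E
```

```text
[ 549.2 -129.4   92.3] [-179.8    0.3   12.2] [0.4 0.1 0.6] 14.117662056589799
wrist 0.85 [315. 141.] [ 613.6 -116.2  104. ]
[317. 156.]
scene 0.65 [335. 258.] [ 617.  -120.5  104. ]
scene 0.53 [424. 169.] [657.1 328.5 104. ]
[332. 255.]
side 0.51 [444. 362.] [ 568.5 -546.3  104. ]
side 0.41 [394. 231.] [ 621.7 -117.7  104. ]
[389. 232.]
```

Emit:
apply_moves --delta_pos '[[0.1, 0.02, 0.04], [0.25, 0.054, 0.04], [0.35, 0.076, 0.04], [0.45, 0.098, 0.04], [0.55, 0.12, 0.04], [0.65, 0.14, 0.04], [0.75, 0.163, 0.04], [0.82, 0.178, 0.04], [0.82, 0.178, 0.04]]' --rot '[[0, 0, 0], [0, 0, 0], [0, 0, 0], [0, 0, 0], [0, 0, 0], [0, 0, 0], [0, 0, 0], [0, 0, 0], [0, 0, 0]]' --hand '[0, 0, 0, 0, 0, 0, 0, 0, 0]'

```text
time_s: 51.4
ee_pos: [651.0, -108.9, 100.0]
ee_rot: [180.0, -0.1, 12.1]
force: [-0.3, -0.1, -1.0]
gripper_width: 0.6
gripper_force: 0.0
```

Emit:
apply_moves --delta_pos '[[0.03, 0.007, 0], [0.06, 0.013, 0], [0.06, 0.013, 0]]' --rot '[[0, 0, 0], [0, 0, 0], [0, 0, 0]]' --hand '[0, 0, 0]'

```text
time_s: 51.65
ee_pos: [654.5, -108.0, 99.4]
ee_rot: [-180.0, 0.3, 12.1]
force: [-4.7, -1.4, 2.5]
gripper_width: 0.6
gripper_force: 2.5
```

Emit:
apply_moves --delta_pos '[[0.03, 0.007, 0], [0.05, 0.01, 0], [0.05, 0.01, 0], [0.05, 0.01, 0]]' --rot '[[0, 0, 0], [0, 0, 0], [0, 0, 0], [0, 0, 0]]' --hand '[0, 0, 0, 0]'

```text
time_s: 51.98
ee_pos: [655.1, -107.8, 99.4]
ee_rot: [-179.9, 0.9, 12.1]
force: [-16.6, -4.4, 8.5]
gripper_width: 0.5
gripper_force: 8.2
```

```bash
python3 - <<'E'
from hov import *
st=env.state();print(st['ee_pos'].round(1),st['force'].round(1))
E
```

```text
[ 655.1 -107.8   99.4] [-16.6  -4.4   8.5]
```

At the hard stop (16 N with no further motion). I'll back away, rise, retreat and check.

Emit:
apply_moves --delta_pos '[[-0.1, -0.02, 0], [-0.3, -0.06, 0], [-0.5, -0.1, 0.1], [-0.7, -0.14, 0.4], [-0.9, -0.18, 0.8], [-1, -0.2, 1], [-1, -0.2, 1]]' --rot '[[0, 0, 0], [0, 0, 0], [0, 0, 0], [0, 0, 0], [0, 0, 0], [0, 0, 0], [0, 0, 0]]' --hand '[0, 0, 0, 0, 0, 0, 0]'

```text
time_s: 52.57
ee_pos: [543.3, -132.0, 227.8]
ee_rot: [179.6, -0.7, 12.0]
force: [1.8, -0.3, 0.2]
gripper_width: 0.6
gripper_force: 0.0
```

Emit:
apply_moves --delta_pos '[[-0.3, -0.2, 0], [-0.6, -0.4, 0], [-0.9, -0.6, 0], [-0.9, -0.6, 0], [-0.9, -0.6, 0]]' --rot '[[0, 0, 0], [0, 0, 0], [0, 0, 0], [0, 0, 0], [0, 0, 0]]' --hand '[0, 0, 0, 0, 0]'

```text
time_s: 52.98
ee_pos: [433.1, -203.4, 220.0]
ee_rot: [179.9, -0.1, 11.9]
force: [0.1, 0.2, -0.2]
gripper_width: 0.8
gripper_force: 0.0
```

```bash
python3 - <<'E'
from hov import *
st=env.state();print(st['ee_pos'].round(1),st['force'].round(1))
ims=[]
for c,b in (('side',(190,265,325,425)),('scene',(190,300,310,410))):
    p,RT=grab(c);save(p,c+'F')
    for r in spotter.landmark_of(p,'lever_tip')[:2]: print(c,round(r['score'],2),np.round(r['position']),np.round(onz(p,r['position'],RT,104),1))
    a=p['pixels'][b[0]:b[1],b[2]:b[3],::-1];ims.append(cv2.resize(a,(400,int(400*a.shape[0]/a.shape[1])*600//780),interpolation=cv2.INTER_CUBIC))
o=np.vstack(ims);print(o.shape);cv2.imwrite('pics/final.png',o[:600])
E
```

```text
[ 433.1 -203.4  220. ] [ 0.1  0.2 -0.2]
side 0.65 [412. 224.] [ 686.9 -102.3  104. ]
scene 0.66 [365. 267.] [ 694.2 -103.6  104. ]
scene 0.21 [375. 210.] [618.2  83.5 104. ]
(568, 400, 3)
```

View pics/final.png

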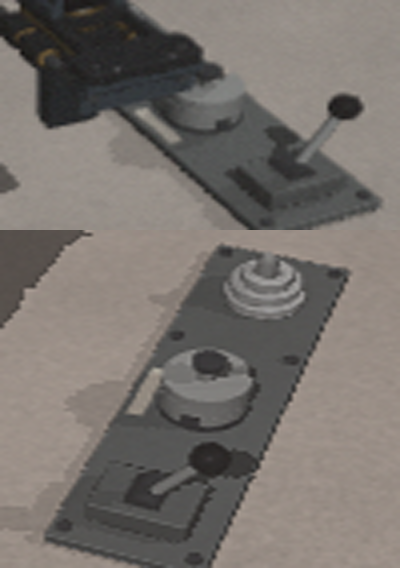

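The final crops show the rings stacked 64/56/40, the masses flat and centred with their slots apart, and the lever over to +x with its ball near (690,-103). Handing in.

```bash
python3 -c "
from workcell import env
print(env.job_done())"
```

```text
the job is handed in; nothing more can be done
None
```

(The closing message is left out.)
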